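# Set up the board preheater on the electronics bench

### The job

Get the board preheater going: set the circuit-board carrier down (do not drop it) flat in the nest on the preheater, then open the air valve half way, to its long broad mark, then turn the temperature dial on the sloping console until its pointer stands at the white triangular index tab. When all that is done, and not before, push the console's power lever fully over to the far side to switch it on. Leave everything else on the bench where it is.

Things in the scene. Friction and masses are not known exactly. Their poses are not given: they have to be found in the camera images.
- carrier: circuit-board carrier, loose, about 0.3 kg: bare aluminium plate 110 (its x) x 150 (its y) x 6 mm with a green board and low parts on top (to 14 mm above the underside), and across its middle an upright aluminium grip bar, 70 mm long along its x, 14 mm thick along its y, from 6 to 48 mm above the underside. Origin: centre of the underside, z up. It starts flat on the bench
- nest (a point): centre of the hot plate on top of the preheater, a white fixed box 160 (x) x 200 (y) mm with a steel top 60 mm above the bench; this point lies on that top surface, its axes are the preheater's. Four low dark stops, 10 mm tall, leave a nest 118 mm (x) x 158 mm (y) for the carrier, long side along long side (either way round)
- valve (a joint): opening angle of the air valve (rad): 0 closed (handle square to the pipe), 1.571 fully open (handle along the pipe), 0.785 half open; it grows as the handle turns anticlockwise seen from above. It turns stiffly and stays where left
- valve_hub (a point): on the upright turning axis of the air valve's handle, 74 mm above the bench, at mid-height of the handle; the valve is a fixed brass ball valve in a short steel pipe. A black round plate (radius 52 mm, top 57 mm above the bench) under the handle has white ticks every 15 degrees; the half-open one is the long broad one
- valve_grip (a point): point to hold on the valve's steel handle, 75 mm out from valve_hub at mid-height; the handle is a flat bar 100 mm long from the axis, 14 mm wide, 22 mm tall, 61 to 83 mm above the bench. Its x axis points outward along the handle, z up
- dial (a joint): angle of the temperature dial (rad), 0 to 2.6, grows clockwise as seen looking at the panel; stays where left
- console: grey fixed wedge-shaped console, 180 (x) x 330 (y) mm, 40 mm tall in front and 144 mm at the back; its panel slopes 30 degrees from level, rising away from the robot, the dial on its left half, the power lever on its right half as seen from the robot. Origin under its centre, x away from the robot
- dial_grip (a point): on the dial's turning axis, 34 mm off the console's panel, the height to grip. z points out of the panel along the dial's axis, x from the axis towards the pointer tip. The dial is a black bar knob: bar 62 mm long (along x), 16 mm thick (along y), 12 to 46 mm off the panel, on a skirt of radius 34 mm and with a tapered pointer nose out to 41 mm, a white line on its top.
- dial_pointer (a point): just ahead of the dial's pointer tip, 44 mm from the axis and 8 mm off the panel; turns with the dial
- dial_mark (a point): inner tip of the white triangular index tab (30 mm long, 28 mm wide, 7 mm high) on the scale's rim, the only big one among thin ticks every 15 degrees; also 44 mm from the axis and 8 mm off the panel. The dial is set when dial_pointer and dial_mark meet. The tab is only a mark and cannot be pushed
- power (a joint): angle of the console's power lever (rad): 0 off (leaning towards the robot), 1.0 fully on (over to the far side); it stays where left
- power_tip (a point): centre of the 26 mm ball on the power lever, a 10 mm rod 65 mm long from pivot to ball; pivot 23 mm off the panel in a black block 70 x 50 x 25 mm, 160 mm to the right of the dial. It swings up the slope, 0.5 rad either side of the panel's normal; at joint 0 this frame has the panel's axes (x up the slope, y left, z out of the panel) and it turns with the lever
- spray_can: steel spray can, 62 mm across, 150 mm tall, bystander; origin under its centre
- wash_bottle: white plastic bottle, 60 mm across, 130 mm tall, bystander; origin under its centre
- tape_roll: roll of tape lying flat, 84 mm across, 24 mm tall, bystander; origin under its centre
- screwdriver: black-handled screwdriver lying on the bench, 170 mm long along its x, bystander; origin under its middle
- solder_spool: metal solder spool standing upright, 60 mm across, 50 mm tall, bystander; origin under its centre
- mug: white mug, 80 mm across, 90 mm tall, bystander; origin under its centre
Not all that is in view belongs to the job. Of the things shaped like the carrier, the aluminium one is meant.

How it is judged:
By the outcome, as a careful person would: the job done as asked, in the order asked, and still so for the second after the job is handed in, with the robot touching nothing.
It also fails if it takes over 72 s, if anything falls off the work surface, if the arm or the gripper's body presses on something with over 40 N, if the wrist force passes 120 N, or if a joint passes its speed limit or range.

### The arm

A 6-joint arm with a two-finger parallel gripper is mounted at the origin on the work surface. World frame = base frame: x ahead of the robot, y to its left, z up, the work surface at z = 0. Lengths are in m, angles in rad, forces in N, time in s.
With the tool pointing down it reaches from about 0.35 to 0.85 m from the base axis. Payload 8.1 kg.
Tool frame: the origin (TCP) lies on the front face of the gripper's body, between the roots of the fingers; the fingertips stand 84 mm ahead of it and the grasp point (between the pads) lies 65 mm ahead of it; x points along the fingers, y is the direction in which the jaws open and shut, and the axes are right-handed (so a half turn about x gives the same grasp; the last joint's range is limited). The gripper opens to 93 mm and grips with 3 to 60 N. Pads are 15 mm wide; open, the fingers measure 128 mm over their backs; the gripper's body (75 mm by 188 mm) begins 65 mm behind the grasp point.
Start: joints at [1.104, 0.13, 1.488, -0, 1.523, -0.085], TCP at [0.224, 0.557, 0.303] pointing down, gripper open.
Joint ranges: [-2.96, 2.96], [-0.89, 2.26], [0.02, 2.5], [-1.34, 4.48], [0, 2.73], [-2.66, 2.66]. Speed limits (rad/s): [2.39, 2.39, 2.79, 3.14, 3.14, 3.14].

### API

Orientations are given as a rotation vector (axis times angle).
In Python, from plant import telemetry, read_camera, camera_params, robot gives the robot as it stands.
- The arm moves only by the tool step_arm, never from a script. Its argument "commands" is a list of rows, each an object with "xyz": the shift along the tool's x, y, z in mm, a list of three; "turn": the turn, a rotation vector about the tool's x, y, z in rad, a list of three; "grip": the finger opening in mm, from 0 to 93. In form: [{"xyz": [dx, dy, dz], "turn": [ax, ay, az], "grip": grip}, ...]. A call has 1 to 12 rows; each row is the pose to reach, as a shift and turn from the pose commanded when the call began, along the tool's axes at that moment; what a row does not reach only later rows make up. A row lasts 1/8 s, in which the tool goes at most 62.5 mm and 10.7 degrees, less where a joint would pass 70% of its speed; a pose out of reach is approached as far as the arm can. A call with a gripper value outside its range is refused whole. The fingers move at their own pace and stop on an object; "force" is the grip in N (left out, the last holds). Time passes only in rows, so rows that repeat a pose let the fingers close. It gives the time, the measured TCP pose, the force and the opening at its end, in the units of the state.
- telemetry.read_state(): the state, without advancing time (a new reading comes with each control period).
- read_camera(name): name is "scene" or "top"; returns the picture (420x560x3 uint8, red, green, blue); there is no depth.
- camera_params(name): a dict with "mtx" (3x3 intrinsics, pixels), "k1" (the pictures are not rectified: a ray, as slopes to the right and down, at radius r is drawn at 1 + k1 r^2 times it, then the intrinsics apply), "rvec" (rotation vector, rad) and "tvec" (3), from world to camera coordinates, as OpenCV has them. Camera axes: x right, y down, z forward; pixel columns grow to the right and rows downward; lengths in m; the calibration is good to about 2 mm. A picture is of the moment at which its call begins. camera_params takes no time and is no camera call.
- robot.close_job(): hands the job in, once; it reports no verdict.
The state is a dict: "t": time; "q": joint angles; "dq": joint speeds; "joint_torque": joint torques, N m; "tool_pos": TCP position; "orientation": TCP orientation; "force": force on the tool from outside, world axes, zero at the start; "wrist_torque": the same for the moment, N m; "opening": finger opening in m.
Only numpy, scipy, OpenCV 4.12 (cv2) and the standard library are available. Lean on these libraries where they do the work, as an engineer would, in place of code of your own. Each camera call takes 0.05 s, during which the arm holds its last target. There are 200 camera calls.

## Working session

There is one attempt and no reset: what is moved stays moved. The work goes in short steps, Python scripts to look and compute and a tool call to move; the robot and the scene stay as the last step left them, time stands still between calls to the robot, and variables do not carry over. Pictures are saved under pics/ and viewed, about 8 in all and at most 12, crops included, and the job is handed in when it is done.

Besides the shell and the picture viewer there is one more tool, called by a JSON object that holds its "api" and its "payload", one argument or row to a line. step_arm: Moves the arm, as the interface text tells. Its arguments: {"type":"object","properties":{"commands":{"type":"array"},"force":{"type":"number"}},"required":["commands"]}

```bash
mkdir -p pics; ls; cat > h.py <<'E'
import numpy as np, cv2
from plant import telemetry, read_camera, camera_params, robot
from scipy.spatial.transform import Rotation as R
from scipy.optimize import least_squares
def save(name,fn,crop=None,scale=1):
    im=read_camera(name)[:,:,::-1].copy()
    cv2.imwrite('pics/'+fn+'_raw.png',im)
    return im
def cam(n):
    p=camera_params(n); return p['mtx'],p['k1'],R.from_rotvec(np.ravel(p['rvec'])).as_matrix(),np.ravel(p['tvec'])
def proj(n,P):
    K,k1,Rm,t=cam(n); c=np.atleast_2d(P)@Rm.T+t; s=c[:,:2]/c[:,2:]
    s=s*(1+k1*(s**2).sum(1,keepdims=True)); return s@np.array(K)[:2,:2].T+np.array(K)[:2,2]
def ray(n,uv):
    K,k1,Rm,t=cam(n); d=(np.linalg.inv(K)@[uv[0],uv[1],1])[:2]; s=d.copy()
    for _ in range(30): s=d/(1+k1*(s@s))
    v=Rm.T@np.r_[s,1]; return -Rm.T@t, v/np.linalg.norm(v)
def onz(n,uv,z):
    o,v=ray(n,uv); return o+v*(z-o[2])/v[2]
def tri(a,b):  # two (cam,uv)
    o1,v1=ray(*a);o2,v2=ray(*b); A=np.c_[v1,-v2]; s=np.linalg.lstsq(A,o2-o1,rcond=None)[0]
    p,q=o1+s[0]*v1,o2+s[1]*v2; return (p+q)/2,np.linalg.norm(p-q)
E
python3 - <<'E'
from h import *
a=save('scene','s0');b=save('top','t0')
for n in('scene','top'):
    print(n,camera_params(n)); 
    print(ray(n,(280,210)))
print(telemetry.read_state())
E
cd pics; python3 -c "
import cv2
for n in('s0','t0'): cv2.imwrite(n+'.png',cv2.resize(cv2.imread(n+'_raw.png'),(800,600),interpolation=cv2.INTER_CUBIC))"
```

```text
pics
scene {'mtx': array([[533.62843087,   0.        , 275.91189111],
       [  0.        , 533.62843087, 222.44980743],
       [  0.        ,   0.        ,   1.        ]]), 'k1': -0.03213668405347094, 'rvec': array([ 2.30459024,  1.00651727, -0.32645933]), 'tvec': array([-0.33669775, -0.19861994,  1.90382114])}
(array([ 1.18191998, -0.66809277,  1.39070751]), array([-0.44740362,  0.44224519, -0.77733467]))
top {'mtx': array([[466.14682643,   0.        , 279.7687187 ],
       [  0.        , 466.14682643, 207.26392345],
       [  0.        ,   0.        ,   1.        ]]), 'k1': -0.10520835304937602, 'rvec': array([ 2.18227553, -2.15040993,  0.12630721]), 'tvec': array([-0.01860547,  0.47529555,  1.48233652])}
(array([ 0.3076379 , -0.00527705,  1.52607492]), array([ 0.10543282, -0.00478247, -0.99441493]))
{'t': 0.1, 'q': array([ 1.10360678e+00,  1.31101409e-01,  1.48915584e+00, -4.27730563e-05,
        1.52297661e+00, -8.53588692e-02]), 'dq': array([ 0.00073424, -0.00165244, -0.00330725,  0.00064923,  0.00020384,
       -0.00054912]), 'joint_torque': array([ 1.30759938e-03, -5.61347902e+01, -4.93093228e+01,  7.70503096e-02,
        2.93080334e-02,  1.10718645e-06]), 'tool_pos': array([0.22337547, 0.5564771 , 0.30179079]), 'orientation': array([ 0.29831884,  1.55036667, -0.30083001]), 'force': array([1.24224782, 0.37669585, 0.3611112 ]), 'wrist_torque': array([ 0.00403349,  0.05974835, -0.03761724]), 'opening': 0.0928276319957025}
```

View pics/s0.png

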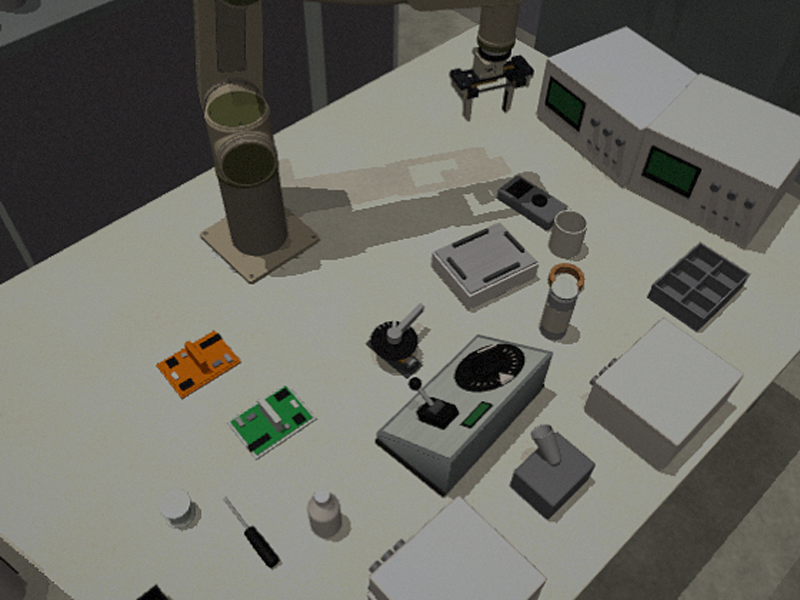

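View pics/t0.png

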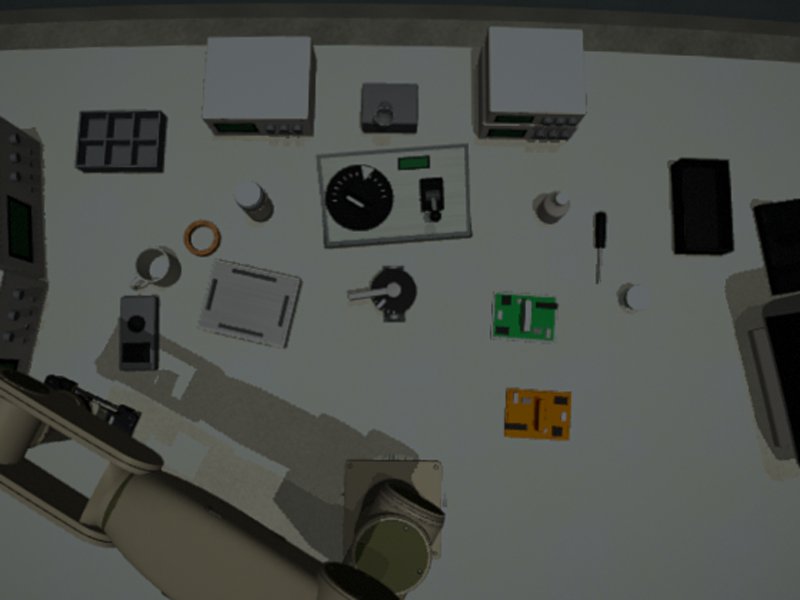

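Top view: two things are shaped like the carrier. One is an orange plate at (538,414), the other a green board on a light plate with a light grip bar at (524,316). The green one fits "bare aluminium". The preheater is at (250,303), the valve at (390,293), the dial at (358,198) and the lever at (432,200). Next, enlarged crops.

```bash
cat >> h.py <<'E'
def crops(img,cs,fn,S=(400,300)):
    out=[]
    for cx,cy,w in cs:
        k=S[0]/w; M=np.array([[k,0,-k*(cx-w/2)],[0,k,-k*(cy-w*S[1]/S[0]/2)]],float)
        c=cv2.warpAffine(img,M,S,flags=cv2.INTER_CUBIC)
        c=(255*(c/255.)**.6).clip(0,255).astype(np.uint8)
        for i in range(0,S[0],50): cv2.line(c,(i,0),(i,4 if i%100 else 9),(0,0,255),1)
        for i in range(0,S[1],50): cv2.line(c,(0,i),(4 if i%100 else 9,i),(0,0,255),1)
        out.append(c)
    n=800//S[0]
    cv2.imwrite('pics/'+fn+'.png',np.vstack([np.hstack(out[i:i+n]) for i in range(0,len(out),n)]))
E
python3 - <<'E'
from h import *
for n,f,cs in(('top','t',[(370,255,150),(175,213,110),(275,206,90),(276,138,125)]),('scene','s',[(166,275,150),(340,184,110),(278,240,90),(325,288,150)])):
    im=np.mean([read_camera(n)[:,:,::-1].astype(float) for _ in range(3)],0).astype(np.uint8)
    cv2.imwrite(f'pics/{f}1_raw.png',im); crops(im,cs,f+'1')
E
```

```text
(no output)
```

View pics/t1.png

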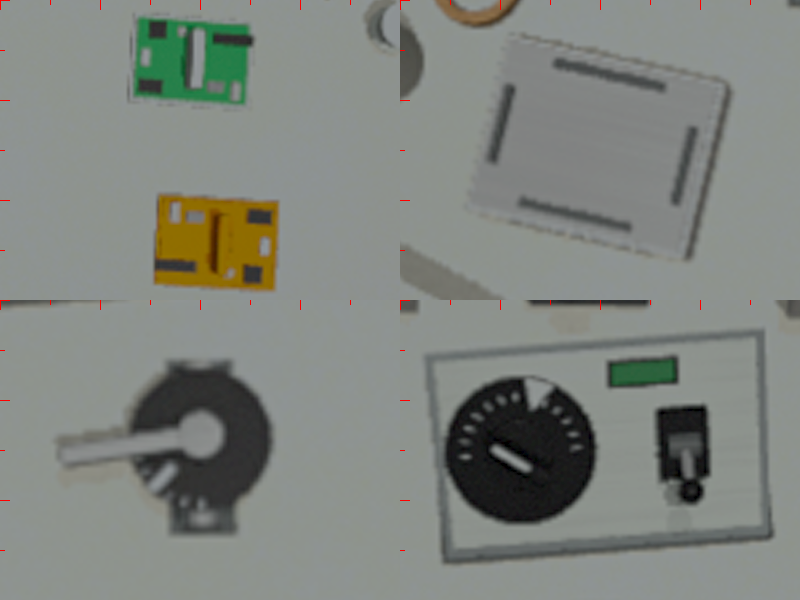

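View pics/s1.png

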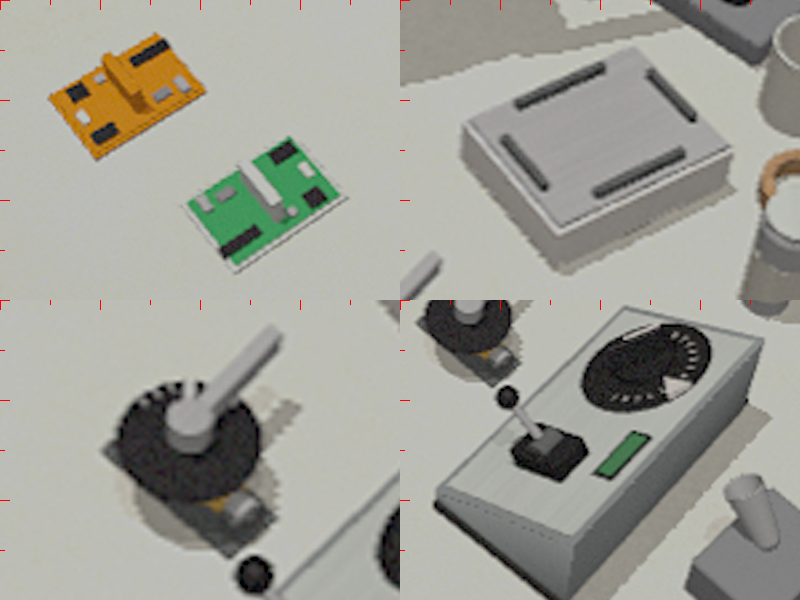

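Carriers confirmed: the orange one (t1 ~(215,240), s1 ~(128,95)) is all orange. The other (t1 ~(193,60), s1 ~(263,200)) has a bare aluminium plate edge and bar with a green board, so it is the one meant. Fitting poses from the points picked in both views.

```bash
cat > fit.py <<'E'
from h import *
T=[(295,198.75,2.6667,0,0),(120,171.75,400/110,400,0),(230,172.25,400/90,0,300),(213.5,91.125,3.2,400,300)]
S=[(91,218.75,2.6667,0,0),(285,142.75,400/110,400,0),(233,206.25,400/90,0,300),(250,231.75,400/150,400,300)]
def px(c,u,v): return np.array([c[0]+(u-c[3])/c[2],c[1]+(v-c[4])/c[2]])
def fit(p0,obs): # obs: (cam,uv,local)
    def f(p):
        c,s=np.cos(p[2]),np.sin(p[2]); r=[]
        for n,uv,l in obs:
            l=np.array(l,float); r+=list(proj(n,[p[0]+c*l[0]-s*l[1],p[1]+s*l[0]+c*l[1],l[2]+p[3]])[0]-uv)
        return r
    r=least_squares(f,list(p0)+[0],loss='soft_l1'); print(np.round(r.x,4),'res px',np.round(r.fun.reshape(-1,2),1).tolist()); return r.x
E
python3 - <<'E'
from fit import *
X,Y=.055,.075
print('carrier (4th = z offset)')
fit([.5,-.25,0],[('top',px(T[0],134,13),(X,Y,.006)),('top',px(T[0],129,101),(-X,Y,.006)),('top',px(T[0],248,105),(-X,-Y,.006)),('top',px(T[0],199,28),(.035,0,.048)),('top',px(T[0],199,89),(-.035,0,.048)),
 ('scene',px(S[0],291,137),(-X,-Y*-1,.006)),('scene',px(S[0],348,198),(X,Y,.006)),('scene',px(S[0],235,272),(X,-Y,.006)),('scene',px(S[0],181,205),(-X,-Y,.006))])
print('bar tri',tri(('top',px(T[0],199,58)),('scene',px(S[0],260,183))))
print('nest')
a=.062;b=.082
fit([.45,.25,0],[('top',px(T[1],609,75),(a,0,.07)),('top',px(T[1],575,215),(-a,0,.07)),('top',px(T[1],500,124),(0,b,.07)),('top',px(T[1],685,166),(0,-b,.07)),
('scene',px(S[1],639,173),(a,0,.07)),('scene',px(S[1],561,86),(-a,0,.07)),('scene',px(S[1],671,95),(0,b,.07)),('scene',px(S[1],525,163),(0,-b,.07)),
('scene',px(S[1],638,45),(-.08,.1,.06)),('scene',px(S[1],733,152),(.08,.1,.06)),('scene',px(S[1],558,228),(.08,-.1,.06)),('scene',px(S[1],462,124),(-.08,-.1,.06))])
for t,s in (((609,75),(639,173)),((575,215),(561,86)),((500,124),(671,95)),((685,166),(525,163))): print(tri(('top',px(T[1],*t)),('scene',px(S[1],*s))))
print('valve hub, handle end')
print(tri(('top',px(T[2],200,434)),('scene',px(S[2],190,413))))
print(tri(('top',px(T[2],58,452)),('scene',px(S[2],272,334))))
print('tick z57',onz('top',px(T[2],162,478),.057))
print('console')
fit([.65,0,0],[('top',px(T[3],427,355),(.09,.165,.144)),('top',px(T[3],764,331),(.09,-.165,.144)),('top',px(T[3],771,537),(-.09,-.165,0)),('top',px(T[3],445,562),(-.09,.165,0)),
('scene',px(S[3],628,308),(-.09,.165,.04)),('scene',px(S[3],762,342),(.09,.165,.144)),('scene',px(S[3],572,536),(.09,-.165,.144)),('scene',px(S[3],437,497),(-.09,-.165,.04))])
print('ball',tri(('top',px(T[3],690,491)),('scene',px(S[3],507,397))))
print('dial line c/ends',tri(('top',px(T[3],511,458)),('scene',px(S[3],640,333))))
print('tab tip',tri(('top',px(T[3],537,412)),('scene',px(S[3],667,380))))
E
```

```text
carrier (4th = z offset)
[ 0.4365 -0.2979 -0.0517 -0.0031] res px [[-0.5, -0.6], [-0.4, -0.3], [0.3, 1.1], [-0.2, -0.0], [-1.2, -1.2], [-0.4, -1.3], [-0.5, -0.2], [-0.1, 1.1], [-0.7, 0.4]]
bar tri (array([ 0.43633486, -0.29854486,  0.04413026]), np.float64(0.0039052898349380537))
nest
[ 0.4535  0.3287 -0.2115 -0.006 ] res px [[-0.4, -0.0], [-0.6, -0.6], [0.1, -0.4], [-1.1, -0.3], [-0.4, -0.1], [-0.2, 0.2], [-0.4, 0.4], [-0.1, -0.1], [-1.1, -0.1], [0.6, -0.2], [-0.3, 2.2], [-0.6, -0.7]]
(array([0.51477177, 0.31536696, 0.06404179]), np.float64(0.002182475321436858))
(array([0.39217314, 0.34082257, 0.06470838]), np.float64(0.0035398910364158277))
(array([0.47013659, 0.40981587, 0.06445442]), np.float64(0.0020670551677637572))
(array([0.43639493, 0.24626363, 0.06477013]), np.float64(0.0037405800330669848))
valve hub, handle end
(array([0.48433073, 0.00454425, 0.08776722]), np.float64(0.00217861306765318))
(array([0.46939847, 0.10198577, 0.07872911]), np.float64(0.0035692813907252097))
tick z57 [0.45542747 0.0304642  0.057     ]
console
[ 0.695   0.0028  0.0931 -0.005 ] res px [[-1.2, -0.6], [-0.1, -1.0], [-1.8, 0.7], [1.6, 0.4], [-1.8, 0.3], [1.1, -0.0], [-0.1, 4.9], [-0.7, -1.9]]
ball (array([ 0.63508743, -0.08199286,  0.14727075]), np.float64(0.0007223854016008319))
dial line c/ends (array([0.66775188, 0.08839893, 0.13325023]), np.float64(0.00028600410231202454))
tab tip (array([0.72093768, 0.06883325, 0.11886885]), np.float64(0.009149384983560825))
```

Positions look plausible, though heights read 3–6 mm low across the board, which is calibration bias. Next, a helper for move deltas and the approach to the carrier.

```bash
cat >> h.py <<'E'
def down(yaw,tilt=0.):  # tool x down, tool y at azimuth yaw+90deg
    y=np.array([-np.sin(yaw),np.cos(yaw),0]); x=np.array([0,0,-1.]); return np.c_[x,y,np.cross(x,y)]
def pose():
    s=telemetry.read_state(); return s,np.array(s['tool_pos']),R.from_rotvec(s['orientation']).as_matrix()
def to(*targets): # (grasp point pos, Rot) -> rows
    s,p,M=pose()
    for g,Rt in targets:
        t=np.array(g)-Rt[:,0]*.065
        print('xyz',np.round(M.T@(t-p)*1e3,1).tolist(),'turn',np.round(R.from_matrix(M.T@Rt).as_rotvec(),3).tolist())
    print('grasp',np.round(p+M[:,0]*.065,4),'q',np.round(s['q'],2),'t',round(s['t'],2),'F',np.round(s['force'],1),'open',round(s['opening'],4))
E
python3 - <<'E'
from h import *
s,p,M=pose(); print(np.round(M,3))
yaw=-.052
to(([.5,.1,.25],M),([.436,-.298,.14],down(yaw)))
for n,uv in (('can',(252,196)),):
    print(onz('top',np.array(uv)*.7,.15))
E
```

```text
[[-0.     0.373  0.928]
 [-0.     0.928 -0.373]
 [-1.    -0.    -0.   ]]
xyz [-12.3, -320.9, 426.8] turn [0.0, 0.0, 0.0]
xyz [97.8, -714.0, 515.6] turn [-0.33, -0.0, 0.0]
grasp [0.2235 0.5568 0.2376] q [ 1.1   0.13  1.49 -0.    1.52 -0.09] t 0.4 F [ 0.2 -0.2 -0.1] open 0.0931
[0.67134193 0.30630528 0.15      ]
```

{"api": "step_arm", "payload": {
  "commands": [
    {"xyz":[-12,-321,427],"turn":[0,0,0],"grip":93},
    {"xyz":[-12,-321,427],"turn":[0,0,0],"grip":93},
    {"xyz":[-12,-321,427],"turn":[0,0,0],"grip":93},
    {"xyz":[-12,-321,427],"turn":[0,0,0],"grip":93},
    {"xyz":[-12,-321,427],"turn":[0,0,0],"grip":93},
    {"xyz":[-12,-321,427],"turn":[0,0,0],"grip":93},
    {"xyz":[-12,-321,427],"turn":[0,0,0],"grip":93},
    {"xyz":[-12,-321,427],"turn":[0,0,0],"grip":93},
    {"xyz":[98,-714,516],"turn":[-0.33,0,0],"grip":93},
    {"xyz":[98,-714,516],"turn":[-0.33,0,0],"grip":93},
    {"xyz":[98,-714,516],"turn":[-0.33,0,0],"grip":93},
    {"xyz":[98,-714,516],"turn":[-0.33,0,0],"grip":93}
  ]
}}

```text
t: 1.9
tool_pos: [0.4574, -0.1038, 0.2548]
orientation: [0.04, 1.569, -0.041]
force: [0.7, -0.5, -0.4]
opening: 0.093
```

{"api": "step_arm", "payload": {
  "commands": [
    {"xyz":[0,0,0],"turn":[0,0,0],"grip":93}
  ]
}}

```text
t: 2.02
tool_pos: [0.4564, -0.1055, 0.2536]
orientation: [0.045, 1.573, -0.046]
force: [0.8, 0.9, -0.2]
opening: 0.0926
```

```bash
python3 - <<'E'
from h import *
to(([.436,-.298,.14],down(-.052)))
E
```

```text
xyz [48.7, -193.4, -9.1] turn [-0.006, -0.002, 0.0]
grasp [ 0.4563 -0.1055  0.1886] q [-0.34 -0.2   1.9  -0.    1.44 -1.85] t 2.02 F [ 0.8  0.9 -0.2] open 0.0926
```

{"api": "step_arm", "payload": {
  "commands": [
    {"xyz":[49,-193,-9],"turn":[0,0,0],"grip":93},
    {"xyz":[49,-193,-9],"turn":[0,0,0],"grip":93},
    {"xyz":[49,-193,-9],"turn":[0,0,0],"grip":93},
    {"xyz":[49,-193,-9],"turn":[0,0,0],"grip":93},
    {"xyz":[49,-193,-9],"turn":[0,0,0],"grip":93}
  ]
}}

```text
t: 2.65
tool_pos: [0.4392, -0.2937, 0.2059]
orientation: [0.042, 1.571, -0.041]
force: [0.8, 0.7, -0.2]
opening: 0.093
```

```bash
python3 - <<'E'
from h import *
to(([.436,-.298,.037],down(-.052)))
s,p,M=pose()
im=np.mean([read_camera('scene')[:,:,::-1].astype(float) for _ in range(2)],0).astype(np.uint8)
im2=np.mean([read_camera('top')[:,:,::-1].astype(float) for _ in range(2)],0).astype(np.uint8)
tips=[p+M[:,0]*.084+M[:,1]*y for y in(-.0465,.0465)]
a,b=proj('scene',tips); print(a,b,proj('top',tips))
cv2.imwrite('pics/s2_raw.png',im);cv2.imwrite('pics/t2_raw.png',im2)
c=(a+b)/2; ct=proj('top',tips).mean(0)
# dial/valve close ups too
crops(im,[(c[0],c[1],120),(323,256,70)],'s2a');crops(im2,[(ct[0],ct[1],120),(252,138,60)],'t2a')
cv2.imwrite('pics/m2.png',np.vstack([cv2.imread('pics/s2a.png'),cv2.imread('pics/t2a.png')]))
print(c,ct)
E
```

```text
xyz [103.9, -4.5, -3.0] turn [-0.001, -0.0, -0.001]
grasp [ 0.4392 -0.2937  0.1409] q [-0.69  0.01  1.8   0.    1.34 -2.21] t 2.65 F [ 0.8  0.7 -0.2] open 0.093
[172.56565843 281.83216065] [200.19747946 263.83860746] [[387.62709796 218.04696499]
 [357.36694488 216.01803471]]
[186.38156895 272.83538405] [372.49702142 217.03249985]
```

View pics/m2.png

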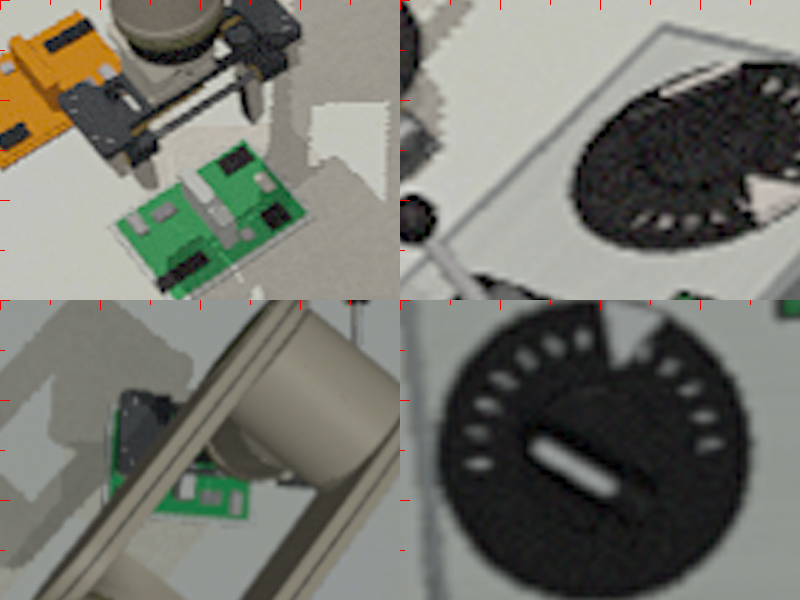

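The gripper is over the carrier, fingertips at s2a (148,187) and (252,122), within about 1 px of the prediction. The dial's white line leans to its upper-left end at ~(537,445), and the index tab's tip is at ~(622,368). Descending and gripping.

{"api": "step_arm", "payload": {
  "commands": [
    {"xyz":[50,-4.5,-3],"turn":[0,0,0],"grip":93},
    {"xyz":[90,-4.5,-3],"turn":[0,0,0],"grip":93},
    {"xyz":[104,-4.5,-3],"turn":[0,0,0],"grip":93},
    {"xyz":[104,-4.5,-3],"turn":[0,0,0],"grip":93},
    {"xyz":[104,-4.5,-3],"turn":[0,0,0],"grip":93}
  ]
}}

```text
t: 3.48
tool_pos: [0.4368, -0.2992, 0.104]
orientation: [0.039, 1.568, -0.042]
force: [0.6, -0.1, 0.5]
opening: 0.0927
```

```bash
python3 - <<'E'
from h import *
to(([.436,-.298,.037],down(-.052)))
E
```

```text
xyz [2.0, 1.1, -0.9] turn [0.001, 0.002, 0.002]
grasp [ 0.437  -0.2993  0.039 ] q [-0.7   0.13  1.87  0.    1.14 -2.22] t 3.48 F [ 0.6 -0.1  0.5] open 0.0927
```

{"api": "step_arm", "payload": {
  "commands": [
    {"xyz":[2,1,0],"turn":[0,0,0],"grip":10},
    {"xyz":[2,1,0],"turn":[0,0,0],"grip":10},
    {"xyz":[2,1,0],"turn":[0,0,0],"grip":10},
    {"xyz":[2,1,0],"turn":[0,0,0],"grip":10},
    {"xyz":[2,1,0],"turn":[0,0,0],"grip":10},
    {"xyz":[2,1,0],"turn":[0,0,0],"grip":10},
    {"xyz":[2,1,0],"turn":[0,0,0],"grip":10}
  ],
  "force": 35
}}

```text
t: 4.35
tool_pos: [0.4357, -0.2976, 0.0999]
orientation: [0.041, 1.57, -0.041]
force: [0.5, 0.5, -0.2]
opening: 0.0276
```

```bash
python3 - <<'E'
from h import *
y1=-.052;yn=-.2115
to(([.44,-.29,.25],down(y1)),([.52,0.05,.25],down(-.12)),([.4545,.3287,.20],down(yn)))
E
```

```text
xyz [-215.1, 7.8, 3.9] turn [0.0, -0.0, -0.0]
xyz [-215.1, 351.5, 66.2] turn [0.068, -0.0, -0.0]
xyz [-165.1, 626.4, -13.6] turn [0.16, -0.0, -0.0]
grasp [ 0.4356 -0.2976  0.0349] q [-0.7   0.14  1.87 -0.    1.13 -2.22] t 4.35 F [ 0.5  0.5 -0.2] open 0.0276
```

Fingers still closing; a few more rows, then lift a little.

{"api": "step_arm", "payload": {
  "commands": [
    {"xyz":[0,0,0],"turn":[0,0,0],"grip":10},
    {"xyz":[0,0,0],"turn":[0,0,0],"grip":10},
    {"xyz":[0,0,0],"turn":[0,0,0],"grip":10},
    {"xyz":[0,0,0],"turn":[0,0,0],"grip":10},
    {"xyz":[-20,0,0],"turn":[0,0,0],"grip":10},
    {"xyz":[-50,0,0],"turn":[0,0,0],"grip":10},
    {"xyz":[-50,0,0],"turn":[0,0,0],"grip":10}
  ],
  "force": 35
}}

```text
t: 5.22
tool_pos: [0.4368, -0.2986, 0.1519]
orientation: [0.039, 1.567, -0.043]
force: [0.5, -0.4, -1.9]
opening: 0.0138
```

```bash
python3 - <<'E'
from h import *
y1=-.052;yn=-.2115
to(([.45,-.25,.26],down(y1)),([.52,0.05,.26],down(-.12)),([.4545,.3287,.20],down(yn)))
E
```

```text
xyz [-173.2, 48.7, 11.2] turn [0.0, 0.004, 0.003]
xyz [-173.8, 352.0, 65.6] turn [0.068, 0.004, 0.003]
xyz [-114.8, 627.0, -14.5] turn [0.16, 0.004, 0.002]
grasp [ 0.437  -0.2988  0.0869] q [-0.7   0.06  1.84 -0.    1.23 -2.22] t 5.22 F [ 0.5 -0.4 -1.9] open 0.0138
```

{"api": "step_arm", "payload": {
  "commands": [
    {"xyz":[-50,5,2],"turn":[0,0,0],"grip":10},
    {"xyz":[-100,15,5],"turn":[0,0,0],"grip":10},
    {"xyz":[-140,40,10],"turn":[0,0,0],"grip":10},
    {"xyz":[-170,80,18],"turn":[0.01,0,0],"grip":10},
    {"xyz":[-174,130,28],"turn":[0.02,0,0],"grip":10},
    {"xyz":[-174,180,38],"turn":[0.03,0,0],"grip":10},
    {"xyz":[-174,230,48],"turn":[0.04,0,0],"grip":10},
    {"xyz":[-174,280,58],"turn":[0.05,0,0],"grip":10},
    {"xyz":[-174,330,60],"turn":[0.065,0,0],"grip":10},
    {"xyz":[-174,380,60],"turn":[0.08,0,0],"grip":10},
    {"xyz":[-174,430,50],"turn":[0.1,0,0],"grip":10},
    {"xyz":[-165,480,35],"turn":[0.12,0,0],"grip":10}
  ]
}}

```text
t: 6.72
tool_pos: [0.4953, 0.1816, 0.3134]
orientation: [0.135, 1.567, -0.136]
force: [0.6, 0.5, -3.6]
opening: 0.0137
```

```bash
python3 - <<'E'
from h import *
to(([.4545,.3287,.18],down(-.2115)))
E
```

```text
xyz [68.4, 138.0, -65.4] turn [0.039, -0.001, 0.0]
grasp [0.4952 0.1815 0.2484] q [ 0.25 -0.07  1.67 -0.    1.54 -1.14] t 6.72 F [ 0.6  0.5 -3.6] open 0.0137
```

{"api": "step_arm", "payload": {
  "commands": [
    {"xyz":[15,45,-20],"turn":[0.01,0,0],"grip":10},
    {"xyz":[35,90,-40],"turn":[0.025,0,0],"grip":10},
    {"xyz":[60,130,-60],"turn":[0.039,0,0],"grip":10},
    {"xyz":[90,138,-65],"turn":[0.039,0,0],"grip":10},
    {"xyz":[112,138,-65],"turn":[0.039,0,0],"grip":10},
    {"xyz":[112,138,-65],"turn":[0.039,0,0],"grip":10},
    {"xyz":[112,138,-65],"turn":[0.039,0,0],"grip":10}
  ]
}}

```text
t: 7.6
tool_pos: [0.4552, 0.3269, 0.2029]
orientation: [0.166, 1.565, -0.166]
force: [0.4, 0.1, -3.2]
opening: 0.0139
```

```bash
python3 - <<'E'
from h import *
to(([.4545,.3287,.12],down(-.2115)))
s,p,M=pose()
im=np.mean([read_camera('scene')[:,:,::-1].astype(float) for _ in range(2)],0).astype(np.uint8)
im2=np.mean([read_camera('top')[:,:,::-1].astype(float) for _ in range(2)],0).astype(np.uint8)
cv2.imwrite('pics/s3_raw.png',im);cv2.imwrite('pics/t3_raw.png',im2)
crops(im,[(340,175,110)],'s3',(800,300) if 0 else (800,600))
crops(im,[(340,175,130)],'s3a');crops(im2,[(177,213,110)],'t3a')
cv2.imwrite('pics/m3.png',np.hstack([cv2.imread('pics/s3a.png'),cv2.imread('pics/t3a.png')]))
E
```

```text
xyz [17.9, 1.6, -1.0] turn [0.0, -0.0, 0.0]
grasp [0.4552 0.3269 0.1379] q [ 0.53  0.09  1.71 -0.    1.33 -0.83] t 7.6 F [ 0.4  0.1 -3.2] open 0.0139
```

View pics/m3.png

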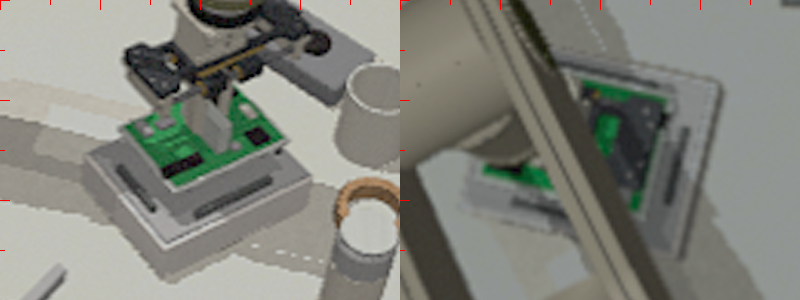

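View pics/s3.png

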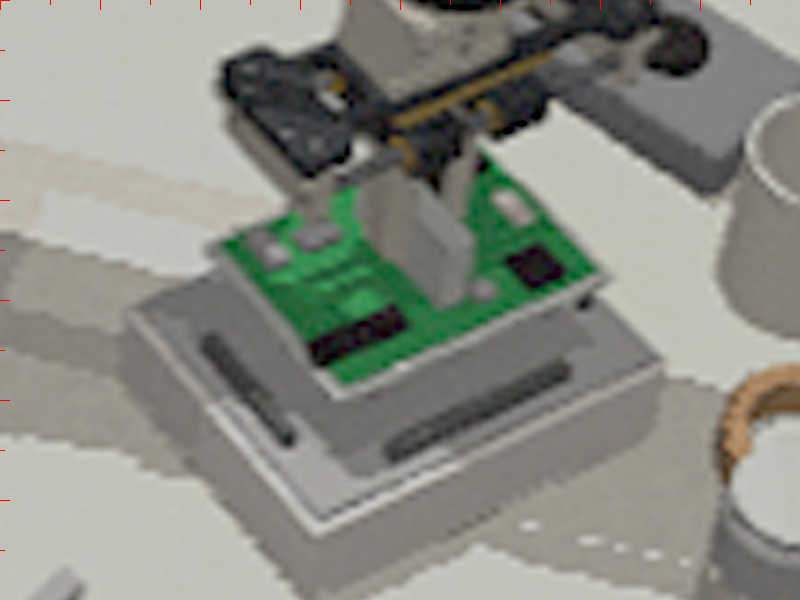

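```bash
python3 - <<'E'
from fit import *
C=(285,133.75,800/110,0,0)
def f3(p0,obs,z0):
    def f(p):
        c,s=np.cos(p[2]),np.sin(p[2]); r=[]
        for n,uv,l in obs: r+=list(proj(n,[p[0]+c*l[0]-s*l[1],p[1]+s*l[0]+c*l[1],l[2]+z0])[0]-uv)
        return r
    r=least_squares(f,p0); print(np.round(r.x,4),np.round(r.fun,1)); return r.x
n='scene';a,b=.062,.082
s1=[(n,px(S[1],639,173),(a,0,.07)),(n,px(S[1],561,86),(-a,0,.07)),(n,px(S[1],671,95),(0,b,.07)),(n,px(S[1],525,163),(0,-b,.07))]
s3=[(n,px(C,248,388),(0,-b,.07)),(n,px(C,480,408),(a,0,.07)),(n,px(C,130,315),(-.08,-.1,.06)),(n,px(C,318,530),(.08,-.1,.06)),(n,px(C,662,365),(.08,.1,.06))]
tp=[('top',px(T[1],609,75),(a,0,.07)),('top',px(T[1],575,215),(-a,0,.07)),('top',px(T[1],500,124),(0,b,.07)),('top',px(T[1],685,166),(0,-b,.07))]
print('nest');p0=[.45,.33,-.21]
f3(p0,s1,0);f3(p0,s3,0);f3(p0,s1+s3,0);f3(p0,tp,0)
print('carrier')
X,Y=.055,.075
c=[(n,px(C,208,250),(-X,-Y,.006)),(n,px(C,336,391),(X,-Y,.006)),(n,px(C,607,278),(X,Y,.006))]
f3(p0,c,.103)
s,p,M=pose();print('grasp',p+M[:,0]*.065)
print('carrier start'); 
f3([.43,-.3,0],[(n,px(S[0],291,137),(-X,Y,.006)),(n,px(S[0],348,198),(X,Y,.006)),(n,px(S[0],235,272),(X,-Y,.006)),(n,px(S[0],181,205),(-X,-Y,.006))],0)
f3([.43,-.3,0],[('top',px(T[0],134,13),(X,Y,.006)),('top',px(T[0],129,101),(-X,Y,.006)),('top',px(T[0],248,105),(-X,-Y,.006)),('top',px(T[0],199,28),(.035,0,.048)),('top',px(T[0],199,89),(-.035,0,.048))],0)
E
```

```text
nest
[ 0.4571  0.3252 -0.2076] [-0.  -0.2 -0.   0.1 -0.1  0.2  0.1 -0.1]
[ 0.4558  0.3258 -0.1981] [ 0.4  0.2 -0.3 -0.1 -1.5 -1.  -0.   0.9  1.4 -0.3]
[ 0.4565  0.3256 -0.2026] [-0.  -0.4 -0.2 -0.  -0.2 -0.   0.1 -0.2  0.4  0.3 -0.3  0.1 -1.3 -1.
 -0.1  1.   1.6 -0. ]
[ 0.4519  0.3256 -0.2038] [ 0.   0.2 -0.  -0.1  0.4  0.1 -0.5 -0.2]
carrier
[ 0.4544  0.3274 -0.2203] [-0.9 -1.1  0.2  1.3  0.7 -0.3]
grasp [0.45588422 0.32723963 0.13919733]
carrier start
[ 0.4389 -0.2977 -0.0643] [ 0.4 -1.3  0.   0.1 -0.1  1.  -0.3 -0. ]
[ 0.4359 -0.2985 -0.0368] [-0.5 -0.2  0.2  0.2  0.9  0.9  0.   0.1 -0.6 -1. ]
```

Relative to the nest, the carrier's estimates agree to about 2–3 mm. I'll lower it to just above the stops and check the gaps there.

{"api": "step_arm", "payload": {
  "commands": [
    {"xyz":[15,-1,0],"turn":[-0.005,0,0],"grip":10},
    {"xyz":[29,-1,0],"turn":[-0.005,0,0],"grip":10},
    {"xyz":[29,-1,0],"turn":[-0.005,0,0],"grip":10},
    {"xyz":[29,-1,0],"turn":[-0.005,0,0],"grip":10}
  ]
}}

```text
t: 8.3
tool_pos: [0.4547, 0.326, 0.1736]
orientation: [0.161, 1.565, -0.162]
force: [-0.5, -0.4, -2.4]
opening: 0.0139
```

```bash
python3 - <<'E'
from h import *
to(([.4555,.326,.109],down(-.206)))
im=np.mean([read_camera('scene')[:,:,::-1].astype(float) for _ in range(4)],0).astype(np.uint8)
im2=np.mean([read_camera('top')[:,:,::-1].astype(float) for _ in range(2)],0).astype(np.uint8)
cv2.imwrite('pics/s4_raw.png',im);cv2.imwrite('pics/t4_raw.png',im2)
crops(im,[(330,186,80)],'s4a',(800,400));crops(im2,[(185,213,90)],'t4a',(400,200));crops(im2,[(185,213,90)],'t4a',(800,200) if 0 else (800,600))
t=cv2.imread('pics/t4a.png')
a=cv2.imread('pics/s4a.png')
cv2.imwrite('pics/m4.png',np.vstack([a,cv2.resize(t,None,fx=.5,fy=.5)[50:250,:].repeat(1,1) if 0 else cv2.resize(t[100:500],(400,200)).repeat(1,1) if 0 else np.hstack([cv2.resize(t,(267,200)),np.zeros((200,533,3),np.uint8)])]))
crops(im2,[(190,213,60)],'t4b',(400,300)); crops(im,[(330,186,90)],'s4b',(800,600))
E
```

```text
xyz [-0.4, 0.2, 0.8] turn [0.0, -0.0, 0.0]
grasp [0.4547 0.326  0.1086] q [ 0.53  0.12  1.74 -0.    1.28 -0.83] t 8.3 F [-0.5 -0.4 -2.4] open 0.0139
```

View pics/s4b.png

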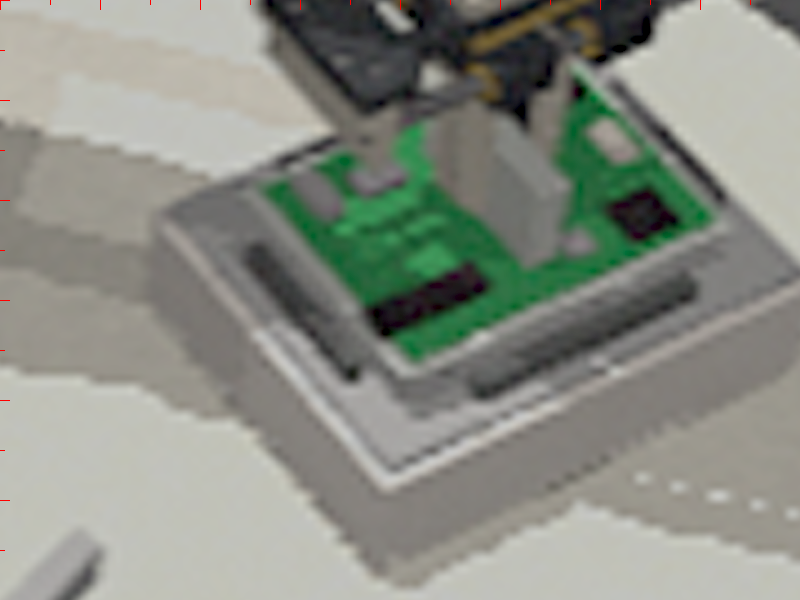

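```bash
python3 - <<'E'
from fit import *
C=(285,152.25,80/9,0,0); n='scene'
def f3(p0,obs,z0,yaw=None):
    def f(p):
        y=p[2] if yaw is None else yaw
        c,s=np.cos(y),np.sin(y); r=[]
        for n,uv,l in obs: r+=list(proj(n,[p[0]+c*l[0]-s*l[1],p[1]+s*l[0]+c*l[1],l[2]+z0])[0]-uv)
        return r
    r=least_squares(f,p0); print(np.round(r.x,4),np.round(r.fun,1)); return r.x
X,Y=.055,.075;a,b=.062,.082
c=[(n,px(C,258,183),(-X,-Y,.006)),(n,px(C,410,366),(X,-Y,.006)),(n,px(C,725,222),(X,Y,.006))]
f3([.45,.33,-.2],c,.074); f3([.45,.33],c,.074,-.206)
f3([.45,.33,-.2],[(n,px(C,305,310),(0,-b,.07)),(n,px(C,584,335),(a,0,.07)),(n,px(C,670,144),(0,b,.07))],0)
# predicted picture if centred (scene frame nest)
x,y,w=.4568,.3254,-.206
for l in [(-X,-Y,.08),(X,-Y,.08),(X,Y,.08)]:
    q=proj(n,[x+np.cos(w)*l[0]-np.sin(w)*l[1],y+np.sin(w)*l[0]+np.cos(w)*l[1],l[2]])[0]; print('centred corner',np.round((q-C[:2])*C[2]))
E
```

```text
[ 0.4531  0.3305 -0.2177] [-1.5 -0.5 -0.1  0.6  1.6 -0.3]
[0.4528 0.3304] [-1.6 -0.3  0.1  0.6  1.5 -0.6]
[ 0.4566  0.3273 -0.2224] [ 0.3 -0.3  0.1 -0.1 -0.4  0.5]
centred corner [242. 193.]
centred corner [409. 385.]
centred corner [738. 230.]
```

{"api": "step_arm", "payload": {
  "commands": [
    {"xyz":[0,-0.7,1.5],"turn":[0,0,0],"grip":10},
    {"xyz":[3,-0.7,1.5],"turn":[0,0,0],"grip":10},
    {"xyz":[6,-0.7,1.5],"turn":[0,0,0],"grip":10},
    {"xyz":[9,-0.7,1.5],"turn":[0,0,0],"grip":10},
    {"xyz":[9,-0.7,1.5],"turn":[0,0,0],"grip":10}
  ]
}}

```text
t: 9.22
tool_pos: [0.4559, 0.325, 0.1644]
orientation: [0.161, 1.565, -0.162]
force: [0.6, -1.1, -4.1]
opening: 0.0135
```

```bash
python3 - <<'E'
from h import *
to(([.456,.325,.1],down(-.206)))
print(telemetry.read_state()['wrist_torque'])
E
```

```text
xyz [-0.6, 0.1, 0.1] turn [0.0, -0.001, 0.001]
grasp [0.4558 0.3249 0.0994] q [ 0.53  0.13  1.75  0.    1.26 -0.84] t 9.22 F [ 0.6 -1.1 -4.1] open 0.0135
[0.07167534 0.04051742 0.03154996]
```

No contact with the underside at about 64 mm, below the 70 mm stop tops, so it is inside the nest. Easing it down.

{"api": "step_arm", "payload": {
  "commands": [
    {"xyz":[1,0,0],"turn":[0,0,0],"grip":10},
    {"xyz":[2,0,0],"turn":[0,0,0],"grip":10},
    {"xyz":[3,0,0],"turn":[0,0,0],"grip":10},
    {"xyz":[4,0,0],"turn":[0,0,0],"grip":10},
    {"xyz":[4,0,0],"turn":[0,0,0],"grip":10}
  ]
}}

```text
t: 9.85
tool_pos: [0.4561, 0.325, 0.1608]
orientation: [0.161, 1.565, -0.162]
force: [-0.9, -0.9, -4.0]
opening: 0.0139
```

{"api": "step_arm", "payload": {
  "commands": [
    {"xyz":[0.5,0,0],"turn":[0,0,0],"grip":10},
    {"xyz":[1,0,0],"turn":[0,0,0],"grip":10},
    {"xyz":[1,0,0],"turn":[0,0,0],"grip":10}
  ]
}}

```text
t: 10.22
tool_pos: [0.4561, 0.3251, 0.1599]
orientation: [0.162, 1.565, -0.162]
force: [-0.3, 0.4, -3.2]
opening: 0.0137
```

{"api": "step_arm", "payload": {
  "commands": [
    {"xyz":[0.5,0,0],"turn":[0,0,0],"grip":10},
    {"xyz":[1,0,0],"turn":[0,0,0],"grip":10},
    {"xyz":[1,0,0],"turn":[0,0,0],"grip":10}
  ]
}}

```text
t: 10.6
tool_pos: [0.4563, 0.3252, 0.1599]
orientation: [0.162, 1.564, -0.161]
force: [-3.4, -1.9, 6.2]
opening: 0.0138
```

{"api": "step_arm", "payload": {
  "commands": [
    {"xyz":[0.5,0,0],"turn":[0,0,0],"grip":10},
    {"xyz":[1,0,0],"turn":[0,0,0],"grip":10},
    {"xyz":[1,0,0],"turn":[0,0,0],"grip":10}
  ]
}}

```text
t: 10.98
tool_pos: [0.4565, 0.3253, 0.1599]
orientation: [0.162, 1.564, -0.161]
force: [-6.2, -4.2, 13.0]
opening: 0.014
```

Firm contact at exactly the plate's height. Relaxing the press, releasing and retreating up.

{"api": "step_arm", "payload": {
  "commands": [
    {"xyz":[-1,0,0],"turn":[0,0,0],"grip":14},
    {"xyz":[-1.5,0,0],"turn":[0,0,0],"grip":40},
    {"xyz":[-2,0,0],"turn":[0,0,0],"grip":40},
    {"xyz":[-2,0,0],"turn":[0,0,0],"grip":40},
    {"xyz":[-2,0,0],"turn":[0,0,0],"grip":40},
    {"xyz":[-3,0,0],"turn":[0,0,0],"grip":40},
    {"xyz":[-30,0,0],"turn":[0,0,0],"grip":40},
    {"xyz":[-80,0,0],"turn":[0,0,0],"grip":40},
    {"xyz":[-120,0,0],"turn":[0,0,0],"grip":40},
    {"xyz":[-120,0,0],"turn":[0,0,0],"grip":40}
  ]
}}

```text
t: 12.22
tool_pos: [0.4578, 0.3261, 0.2827]
orientation: [0.165, 1.558, -0.158]
force: [0.1, 0.3, -1.2]
opening: 0.04
```

```bash
python3 - <<'E'
from fit import *
def f3(p0,obs):
    def f(p):
        c,s=np.cos(p[2]),np.sin(p[2]); r=[]
        for n,uv,l in obs: r+=list(proj(n,[p[0]+c*l[0]-s*l[1],p[1]+s*l[0]+c*l[1],l[2]])[0]-uv)
        return r
    r=least_squares(f,p0); print(np.round(r.x,4),np.round(r.fun,1)); return r.x
print('console top / scene / both')
t=[('top',px(T[3],427,355),(.09,.165,.144)),('top',px(T[3],764,331),(.09,-.165,.144)),('top',px(T[3],771,537),(-.09,-.165,0)),('top',px(T[3],445,562),(-.09,.165,0))]
s=[('scene',px(S[3],628,308),(-.09,.165,.04)),('scene',px(S[3],762,342),(.09,.165,.144)),('scene',px(S[3],572,536),(.09,-.165,.144)),('scene',px(S[3],437,497),(-.09,-.165,.04))]
f3([.69,0,.09],t);f3([.69,0,.09],s);q=f3([.69,0,.09],t+s)
D=(222,115.5,20/3,400,300)
def frame(q):
    c,s_=np.cos(q[2]),np.sin(q[2]); Rz=np.array([[c,-s_,0],[s_,c,0],[0,0,1]])
    th=np.pi/6; A=Rz@np.array([[np.cos(th),0,-np.sin(th)],[0,1,0],[np.sin(th),0,np.cos(th)]])
    return np.array([q[0],q[1],.092]),A   # panel centre, axes (x up slope,y left,z normal)
def onp(n,uv,h,q):
    o,A=frame(q); r0,v=ray(n,uv); z=A[:,2]; P=r0+v*(((o+h*z-r0)@z)/(v@z)); return A.T@(P-o)
q=[.695,.0035,.093]
q=f3([.69,0,.09],t)
print('scale disc centre',onp('top',px(D,595,447),.002,q),[onp('top',px(D,*u),.002,q)[:2] for u in((440,447),(750,447),(595,300),(595,600))])
print('line ends',onp('top',px(D,537,445),.046,q),onp('top',px(D,613,490),.046,q))
print('tab tip',onp('top',px(D,622,370),.007,q), 'tab corners',onp('top',px(D,605,305),.007,q),onp('top',px(D,670,315),.007,q))
print('ball',onp('top',px(T[3],690,491),.08,q), 'ball scene',onp('scene',px(S[3],507,397),.08,q))
tk=[(480,463),(478,432),(488,404),(504,378),(526,358),(555,345),(583,338),(643,350),(667,366),(684,388),(704,415),(709,443)]
P=np.array([onp('top',px(D,*u),.003,q)[:2] for u in tk]); A=np.c_[2*P,np.ones(len(P))]; c=np.linalg.lstsq(A,(P**2).sum(1),rcond=None)[0]
print('tick circle centre',c[:2],'r',np.sqrt(c[2]+c[0]**2+c[1]**2)); d=P-c[:2]; print('tick az deg',np.round(np.degrees(np.arctan2(d[:,1],d[:,0])),1))
E
```

```text
console top / scene / both
[0.6932 0.0016 0.0903] [-0.9 -0.7  0.6 -0.8 -1.4  1.1  1.7  0.6]
[0.6951 0.0035 0.0923] [-1.4 -0.8  1.6 -1.1  0.2  3.9 -0.5 -2.9]
[0.6944 0.0026 0.0915] [-1.3 -1.   0.2 -1.3 -1.6  0.7  1.4  0.3 -1.7 -0.8  1.2 -1.  -0.3  3.9
 -0.9 -3. ]
[0.6932 0.0016 0.0903] [-0.9 -0.7  0.6 -0.8 -1.4  1.1  1.7  0.6]
scale disc centre [0.00277707 0.08030587 0.002     ] [array([0.00841064, 0.15316509]), array([-0.00275131,  0.00725244]), array([0.07277457, 0.0743351 ]), array([-0.07267623,  0.08678916])]
line ends [0.01745495 0.10505296 0.046     ] [-0.00643204  0.07218133  0.046     ]
tab tip [0.03998662 0.06442864 0.007     ] tab corners [0.07118017 0.06976031 0.007     ] [0.06426256 0.04012306 0.007     ]
ball [-0.02946188 -0.07828023  0.08      ] ball scene [-0.02941094 -0.07733067  0.08      ]
tick circle centre [0.00070206 0.08135655] r 0.05441803993194233
tick az deg [ 91.3  75.4  60.3  44.8  30.   14.2   0.  -30.2 -44.5 -58.6 -75.4 -89.8]
```

Dial geometry fits well: the axis is at panel (0, 0.080), the ticks land on exact 15° steps, the pointer is at about +54° and the tab at about −22°. That means about 76° clockwise later. Now the valve.

```bash
python3 - <<'E'
from fit import *
im=cv2.imread('pics/t1_raw.png'); g=cv2.cvtColor(im,cv2.COLOR_BGR2GRAY)
for n,C,hub,end,pl,tick in(('top',T[2],(200,434),(58,452),(201,436),(162,478)),('scene',S[2],(190,413),(274,334),(189,440),None)):
    p=onz(n,px(C,*pl),.057);h=onz(n,px(C,*hub),.085);e=onz(n,px(C,*end),.083)
    print(n,'plate',p,'hub',h,'end',e,'len',np.linalg.norm((e-h)[:2]),np.linalg.norm((e-p)[:2]),'az',np.degrees(np.arctan2(*(e-h)[1::-1])),np.degrees(np.arctan2(*(e-p)[1::-1])))
    if tick: k=onz(n,px(C,*tick),.057); print('tick az',np.degrees(np.arctan2(*(k-p)[1::-1])),np.degrees(np.arctan2(*(k-h)[1::-1])),np.linalg.norm((k-p)[:2]))
# pipe ends / foot plate in top: (167,362),(233,362),(171,533),(235,533)
a=onz('top',px(T[2],200,362),.0);b=onz('top',px(T[2],203,533),.0);print('foot axis az',np.degrees(np.arctan2(*(b-a)[1::-1])))
im2=cv2.imread('pics/t1_raw.png');
a=np.vstack([1]) 
crops(im2,[(270,208,44)],'v1',(800,600))
E
```

```text
top plate [0.48599089 0.00314148 0.057     ] hub [0.48399253 0.00370352 0.085     ] end [0.47003044 0.10307917 0.083     ] len 0.10035168222894181 0.10120413919371934 az 97.9975951651172 99.07373547395477
tick az 138.20429770700557 136.86796225873505 0.04099577146591705
scene plate [0.48510344 0.00488162 0.057     ] hub [0.48347023 0.00687708 0.085     ] end [0.47171109 0.09899513 0.083     ] len 0.0928655612653345 0.09506159860274432 az 97.27462815939582 98.0988134239902
foot axis az -178.1164693180064
```

View pics/v1.png

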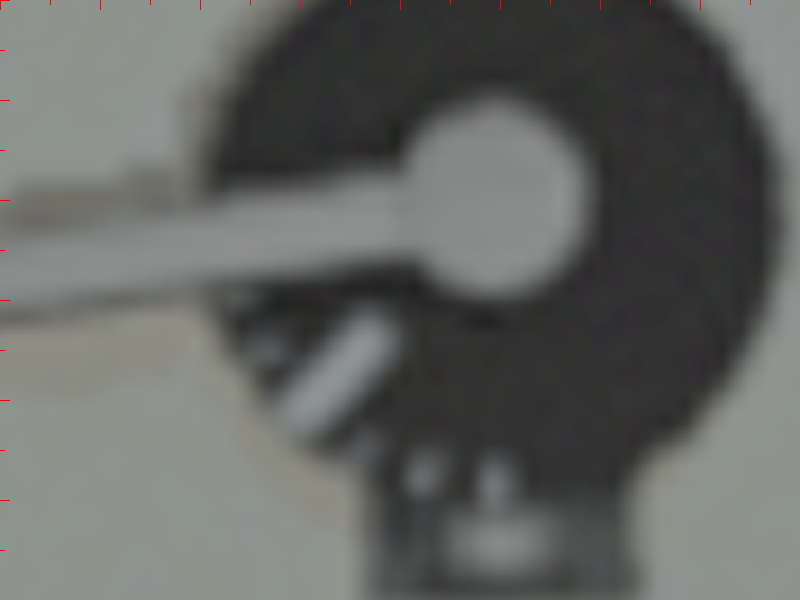

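Valve picture: handle 7.8° below image-left, broad tick direction 45.3° (from (385,325) to (293,418)), open tick straight down at (495,482). So I need about 37.5° anticlockwise. Moving to the handle.

```bash
python3 - <<'E'
from h import *
H=np.array([.4845,.005])
def g(az,z): a=np.radians(az); return ([*(H+.075*np.array([np.cos(a),np.sin(a)])),z],down(a-np.pi))if 0 else ([*(H+.075*np.array([np.cos(a),np.sin(a)])),z],down(a-np.pi))
r=[([*(H+.075*np.array([np.cos(np.radians(97.7)),np.sin(np.radians(97.7))])),z],down(np.radians(97.7-180))) for z in(.16,.078)]
to(*r)
E
```

```text
xyz [56.8, -238.5, 66.3] turn [1.231, 0.002, -0.008]
xyz [138.8, -238.9, 65.9] turn [1.231, 0.002, -0.008]
grasp [0.4583 0.3264 0.2177] q [ 0.53  0.03  1.63 -0.    1.47 -0.84] t 12.22 F [ 0.1  0.3 -1.2] open 0.04
```

{"api": "step_arm", "payload": {
  "commands": [
    {"xyz":[0,-50,14],"turn":[0.17,0,0],"grip":50},
    {"xyz":[0,-100,28],"turn":[0.35,0,0],"grip":50},
    {"xyz":[10,-150,42],"turn":[0.53,0,0],"grip":50},
    {"xyz":[30,-200,56],"turn":[0.71,0,0],"grip":50},
    {"xyz":[50,-239,66],"turn":[0.89,0,0],"grip":50},
    {"xyz":[57,-239,66],"turn":[1.07,0,0],"grip":50},
    {"xyz":[57,-239,66],"turn":[1.231,0.002,-0.008],"grip":50},
    {"xyz":[57,-239,66],"turn":[1.231,0.002,-0.008],"grip":50},
    {"xyz":[57,-239,66],"turn":[1.231,0.002,-0.008],"grip":50}
  ]
}}

```text
t: 13.35
tool_pos: [0.4717, 0.0777, 0.2205]
orientation: [1.101, 1.274, -1.114]
force: [0.4, 0.5, -0.2]
opening: 0.0501
```

```bash
python3 - <<'E'
from h import *
H=np.array([.4845,.005])
to(*[([*(H+.075*np.array([np.cos(np.radians(97.7)),np.sin(np.radians(97.7))])),z],down(np.radians(97.7-180))) for z in(.16,.078)])
# numeric nest check: carrier still & level? save pictures for later
for n in('top','scene'): cv2.imwrite(f'pics/{n}5_raw.png',read_camera(n)[:,:,::-1])
E
```

```text
xyz [-4.6, 2.9, -1.2] turn [0.003, 0.003, 0.008]
xyz [77.4, 3.5, -1.4] turn [0.003, 0.003, 0.008]
grasp [0.4712 0.0775 0.1555] q [ 0.06 -0.14  1.91 -0.    1.38 -0.08] t 13.35 F [ 0.4  0.5 -0.2] open 0.0501
```

{"api": "step_arm", "payload": {
  "commands": [
    {"xyz":[40,3.5,-1.5],"turn":[0.003,0.003,0.008],"grip":50},
    {"xyz":[77,3.5,-1.5],"turn":[0.003,0.003,0.008],"grip":50},
    {"xyz":[77,3.5,-1.5],"turn":[0.003,0.003,0.008],"grip":50},
    {"xyz":[77,3.5,-1.5],"turn":[0.003,0.003,0.008],"grip":10},
    {"xyz":[77,3.5,-1.5],"turn":[0.003,0.003,0.008],"grip":10},
    {"xyz":[77,3.5,-1.5],"turn":[0.003,0.003,0.008],"grip":10},
    {"xyz":[77,3.5,-1.5],"turn":[0.003,0.003,0.008],"grip":10},
    {"xyz":[77,3.5,-1.5],"turn":[0.003,0.003,0.008],"grip":10},
    {"xyz":[77,3.5,-1.5],"turn":[0.003,0.003,0.008],"grip":10}
  ],
  "force": 40
}}

```text
t: 14.58
tool_pos: [0.4752, 0.0794, 0.1445]
orientation: [1.113, 1.267, -1.11]
force: [1.4, 1.5, 4.6]
opening: 0.0138
```

```bash
python3 - <<'E'
from h import *
s,p,M=pose(); H=np.array([.4845,.005]); gp=p+M[:,0]*.065
# handle az from jaw orientation and from position
print('az jaw',np.degrees(np.arctan2(M[1,1],M[0,1]))+90,'az pos',np.degrees(np.arctan2(gp[1]-H[1],gp[0]-H[0])), np.linalg.norm(gp[:2]-H))
import sys
H2=H
r0=gp[:2]-H2
rows=[]
for d in (5,10,15,20,25,30,35,37.7,38.5):
    a=np.radians(d); Q=R.from_rotvec([0,0,a]).as_matrix()
    rows.append(([*(H2+Q[:2,:2]@r0),gp[2]],Q@M))
to(*rows)
E
```

```text
az jaw 97.5164007671855 az pos 97.05031690674632 0.07498323409393252
xyz [-0.0, -6.5, 0.2] turn [-0.087, 0.0, -0.0]
xyz [-0.0, -13.0, 1.1] turn [-0.175, 0.0, -0.0]
xyz [-0.0, -19.4, 2.4] turn [-0.262, 0.001, -0.0]
xyz [-0.1, -25.7, 4.4] turn [-0.349, 0.001, -0.0]
xyz [-0.1, -31.7, 6.8] turn [-0.436, 0.001, -0.0]
xyz [-0.1, -37.5, 9.8] turn [-0.524, 0.001, -0.0]
xyz [-0.1, -43.1, 13.3] turn [-0.611, 0.001, -0.0]
xyz [-0.1, -45.9, 15.4] turn [-0.658, 0.001, -0.0]
xyz [-0.1, -46.8, 16.0] turn [-0.672, 0.001, -0.0]
grasp [0.4753 0.0794 0.0795] q [ 0.06 -0.05  1.98  0.    1.22 -0.07] t 14.57 F [1.4 1.5 4.6] open 0.0138
```

Gripped square (opening 13.8 mm), and the jaw azimuth agrees with the measured handle. Turning along the arc.

{"api": "step_arm", "payload": {
  "commands": [
    {"xyz":[0,-6.5,0.2],"turn":[-0.087,0,0],"grip":10},
    {"xyz":[0,-13,1.1],"turn":[-0.175,0,0],"grip":10},
    {"xyz":[0,-19.4,2.4],"turn":[-0.262,0,0],"grip":10},
    {"xyz":[0,-25.7,4.4],"turn":[-0.349,0,0],"grip":10},
    {"xyz":[0,-31.7,6.8],"turn":[-0.436,0,0],"grip":10},
    {"xyz":[0,-37.5,9.8],"turn":[-0.524,0,0],"grip":10},
    {"xyz":[0,-43.1,13.3],"turn":[-0.611,0,0],"grip":10},
    {"xyz":[0,-45.9,15.4],"turn":[-0.658,0,0],"grip":10},
    {"xyz":[0,-45.9,15.4],"turn":[-0.658,0,0],"grip":10},
    {"xyz":[0,-45.9,15.4],"turn":[-0.658,0,0],"grip":10}
  ]
}}

```text
t: 15.82
tool_pos: [0.4319, 0.0577, 0.1445]
orientation: [0.612, 1.48, -0.611]
force: [3.0, -4.6, 5.2]
opening: 0.0138
```

```bash
python3 - <<'E'
from h import *
s,p,M=pose(); H=np.array([.4845,.005]); gp=p+M[:,0]*.065
print('az jaw',np.degrees(np.arctan2(M[1,1],M[0,1]))+90,'az pos',np.degrees(np.arctan2(gp[1]-H[1],gp[0]-H[0])), np.linalg.norm(gp[:2]-H),s['force'],s['wrist_torque'],s['opening'])
to()
E
```

```text
az jaw 135.1344173046491 az pos 134.85898415362286 0.07436070487532367 [ 3.01232451 -4.56739637  5.23820776] [-0.74055659 -0.44020562  0.09285212] 0.013779965274201895
grasp [0.432  0.0577 0.0795] q [ 0.02 -0.19  2.1  -0.    1.23 -0.77] t 15.82 F [ 3.  -4.6  5.2] open 0.0138
```

Valve reads 135.1° against a mark at about 135.1°. Releasing and moving to a standoff in front of the dial, with a picture on the way.

{"api": "step_arm", "payload": {
  "commands": [
    {"xyz":[0,0,0],"turn":[0,0,0],"grip":50},
    {"xyz":[0,0,0],"turn":[0,0,0],"grip":50},
    {"xyz":[0,0,0],"turn":[0,0,0],"grip":50},
    {"xyz":[-30,0,0],"turn":[0,0,0],"grip":50},
    {"xyz":[-90,0,0],"turn":[0,0,0],"grip":50},
    {"xyz":[-140,0,0],"turn":[0,0,0],"grip":50},
    {"xyz":[-140,0,0],"turn":[0,0,0],"grip":50},
    {"xyz":[-140,0,0],"turn":[0,0,0],"grip":50}
  ]
}}

```text
t: 16.82
tool_pos: [0.4308, 0.0581, 0.2831]
orientation: [0.611, 1.483, -0.611]
force: [-0.9, 0.6, -0.5]
opening: 0.0501
```

```bash
cat > dial.py <<'E'
from h import *
q=[.6942,.0026,.0915]
c,s_=np.cos(q[2]),np.sin(q[2]); Rz=np.array([[c,-s_,0],[s_,c,0],[0,0,1]])
th=np.pi/6; A=Rz@np.array([[np.cos(th),0,-np.sin(th)],[0,1,0],[np.sin(th),0,np.cos(th)]])
O=np.array([q[0],q[1],.092])
def pt(x,y,h): return O+A@np.array([x,y,h])
def ori(jaw): # jaw az in panel plane, deg
    a=np.radians(jaw); y=A@np.array([np.cos(a),np.sin(a),0]); x=-A[:,2]; return np.c_[x,y,np.cross(x,y)]
E
python3 - <<'E'
from dial import *
to((pt(.0005,.0808,.134),ori(-36)),(pt(.0005,.0808,.036),ori(-36)))
for n in('top','scene'): cv2.imwrite(f'pics/{n}6_raw.png',np.mean([read_camera(n)[:,:,::-1].astype(float) for _ in range(3)],0))
E
```

```text
xyz [18.5, 122.2, 100.5] turn [1.293, -0.02, 0.563]
xyz [103.4, 159.7, 132.0] turn [1.293, -0.02, 0.563]
grasp [0.4308 0.0581 0.2181] q [ 0.02 -0.32  1.95  0.    1.52 -0.77] t 16.82 F [-0.9  0.6 -0.5] open 0.0501[ WARN:0@4.902] global loadsave.cpp:1063 imwrite_ Unsupported depth image for selected encoder is fallbacked to CV_8U.
```

{"api": "step_arm", "payload": {
  "commands": [
    {"xyz":[0,10,8],"turn":[0.16,0,0.07],"grip":50},
    {"xyz":[0,30,24],"turn":[0.32,0,0.14],"grip":50},
    {"xyz":[0,50,40],"turn":[0.48,-0.01,0.21],"grip":50},
    {"xyz":[0,70,56],"turn":[0.64,-0.01,0.28],"grip":50},
    {"xyz":[5,90,72],"turn":[0.8,-0.01,0.35],"grip":50},
    {"xyz":[10,110,90],"turn":[0.96,-0.015,0.42],"grip":50},
    {"xyz":[18,122,100],"turn":[1.13,-0.02,0.49],"grip":50},
    {"xyz":[18,122,100],"turn":[1.293,-0.02,0.563],"grip":50},
    {"xyz":[18,122,100],"turn":[1.293,-0.02,0.563],"grip":50},
    {"xyz":[18,122,100],"turn":[1.293,-0.02,0.563],"grip":50}
  ]
}}

```text
t: 18.38
tool_pos: [0.5879, 0.0742, 0.266]
orientation: [1.908, 0.662, -1.071]
force: [0.3, -0.4, -0.0]
opening: 0.05
```

```bash
python3 - <<'E'
from dial import *
to((pt(.0005,.0808,.134),ori(-36)),(pt(.0005,.0808,.036),ori(-36)))
im={n:np.mean([read_camera(n)[:,:,::-1].astype(float) for _ in range(3)],0).astype(np.uint8) for n in('top','scene')}
for n in im: cv2.imwrite(f'pics/{n}7_raw.png',im[n])
crops(im['scene'],[(340,180,100),(278,240,60)],'a7');crops(im['top'],[(175,213,100)],'b7');crops(cv2.imread('pics/top6_raw.png'),[(270,208,60)],'c7')
cv2.imwrite('pics/m7.png',np.vstack([cv2.imread('pics/a7.png'),np.hstack([cv2.imread('pics/b7.png'),cv2.imread('pics/c7.png')])]))
s,p,M=pose(); t=[p+M[:,0]*.084+M[:,1]*y for y in(-.025,.025)]; print(proj('scene',t),proj('top',t))
E
```

```text
xyz [1.4, -0.3, 0.5] turn [0.005, -0.0, 0.001]
xyz [99.4, -0.2, 0.5] turn [0.005, -0.0, 0.001]
grasp [0.6202 0.0772 0.2097] q [ 0.02 -0.25  1.99  0.05  0.88  0.53] t 18.38 F [ 0.3 -0.4 -0. ] open 0.05
[[328.01936857 221.69178821]
 [332.0258784  230.10427624]] [[245.91954107 154.92205126]
 [254.71731461 140.853794  ]]
```

View pics/m7.png

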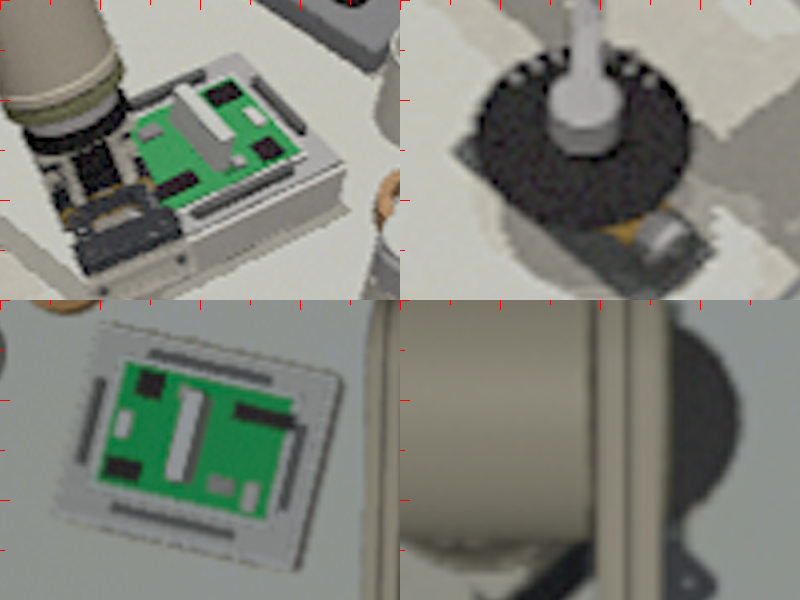

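The carrier lies flat inside all four stops, and the valve handle covers the broad mark with thin ticks evenly on either side. Now gripping the dial.

{"api": "step_arm", "payload": {
  "commands": [
    {"xyz":[40,0,0.5],"turn":[0.005,0,0],"grip":50},
    {"xyz":[75,0,0.5],"turn":[0.005,0,0],"grip":50},
    {"xyz":[98,0,0.5],"turn":[0.005,0,0],"grip":50},
    {"xyz":[98,0,0.5],"turn":[0.005,0,0],"grip":50},
    {"xyz":[98,0,0.5],"turn":[0.005,0,0],"grip":50}
  ]
}}

```text
t: 19.3
tool_pos: [0.6368, 0.0781, 0.1819]
orientation: [1.917, 0.656, -1.074]
force: [0.2, -0.6, -0.1]
opening: 0.0496
```

```bash
python3 - <<'E'
from dial import *
to((pt(.0005,.0808,.036),ori(-36)))
E
```

```text
xyz [2.0, -1.0, 0.3] turn [-0.004, -0.001, -0.001]
grasp [0.6693 0.0811 0.1257] q [ 0.03 -0.01  1.94  0.05  0.69  0.54] t 19.3 F [ 0.2 -0.6 -0.1] open 0.0496
```

{"api": "step_arm", "payload": {
  "commands": [
    {"xyz":[1.5,0,0],"turn":[0,0,0],"grip":12},
    {"xyz":[1.5,0,0],"turn":[0,0,0],"grip":12},
    {"xyz":[1.5,0,0],"turn":[0,0,0],"grip":12},
    {"xyz":[1.5,0,0],"turn":[0,0,0],"grip":12},
    {"xyz":[1.5,0,0],"turn":[0,0,0],"grip":12},
    {"xyz":[1.5,0,0],"turn":[0,0,0],"grip":12}
  ],
  "force": 25
}}

```text
t: 20.05
tool_pos: [0.6371, 0.0785, 0.1798]
orientation: [1.916, 0.657, -1.076]
force: [-4.4, 1.4, 3.9]
opening: 0.0161
```

```bash
cat >> dial.py <<'E'
def jawaz(): s,p,M=pose(); d=A.T@M[:,1]; g=A.T@(p+M[:,0]*.065-O); print('jaw az',np.degrees(np.arctan2(d[1],d[0])),'normal err',np.degrees(np.arccos(-M[:,0]@A[:,2])),'grasp panel',np.round(g,4),'F panel',A.T@s['force'],'wt',A.T@s['wrist_torque'],'open',s['opening']); return s,p,M
E
python3 - <<'E'
from dial import *
s,p,M=jawaz()
g=p+M[:,0]*.065
rows=[(g,R.from_rotvec(-A[:,2]*np.radians(d)).as_matrix()@M) for d in(9,18,27,36,45,54,63,72,76)]
to(*rows)
E
```

```text
jaw az -36.25694900400414 normal err 0.02384366989697181 grasp panel [0.0006 0.0809 0.036 ] F panel [-1.72000449  1.82443098  5.47632727] wt [ 0.25937379  0.82618132 -0.01606394] open 0.016097693510163567
xyz [0.0, -0.0, -0.0] turn [0.157, -0.0, 0.0]
xyz [0.0, -0.0, -0.0] turn [0.314, -0.0, 0.0]
xyz [0.0, -0.0, -0.0] turn [0.471, -0.0, 0.0]
xyz [0.0, -0.0, -0.0] turn [0.628, -0.0, 0.0]
xyz [0.0, -0.0, -0.0] turn [0.785, -0.0, 0.0]
xyz [0.0, -0.0, -0.0] turn [0.942, -0.0, 0.0]
xyz [0.0, -0.0, -0.0] turn [1.1, -0.0, 0.0]
xyz [0.0, -0.0, -0.0] turn [1.257, -0.0, 0.001]
xyz [0.0, -0.0, -0.0] turn [1.326, -0.0, 0.001]
grasp [0.6694 0.0815 0.1235] q [ 0.03 -0.01  1.94  0.05  0.69  0.54] t 20.05 F [-4.4  1.4  3.9] open 0.0161
```

Gripped well (16.1 mm, pointer at 53.7°). Refining the tab's angle numerically before turning.

```bash
python3 - <<'E'
from dial import *
im=cv2.imread('pics/t1_raw.png').astype(float).min(2)
k=6; big=cv2.resize(im,None,fx=k,fy=k,interpolation=cv2.INTER_CUBIC)
# panel-space rectification around dial at h=7mm
for n,f in(('top','t1_raw'),('scene','s1_raw')):
    im=cv2.imread(f'pics/{f}.png').astype(np.float32).min(2)
    rr=np.arange(.040,.080,.0005); aa=np.radians(np.arange(-50,10,.25))
    Rr,Aa=np.meshgrid(rr,aa,indexing='ij')
    # centre in each view from ticks: use nominal
    P=np.stack([.0005+Rr*np.cos(Aa),.0808+Rr*np.sin(Aa),np.full_like(Rr,.007)],-1).reshape(-1,3)@A.T+O
    uv=proj(n,P).astype(np.float32); I=cv2.remap(im,uv[:,0].reshape(Rr.shape),uv[:,1].reshape(Rr.shape),cv2.INTER_CUBIC)
    for r0 in(.046,.050,.054,.058,.062,.066,.070,.074):
        i=int((r0-.04)/.0005); row=I[i]; lo,hi=row.min(),row.max(); w=np.where(row>(lo+hi)/2)[0]
        d=np.degrees(aa[w]); j=np.split(d,np.where(np.diff(w)>1)[0]+1)
        print(n,r0,int(lo),int(hi),[(round(x[0],1),round(x[-1],1)) for x in j])
E
```

```text
top 0.046 3 56 [(np.float64(-24.5), np.float64(-16.2))]
top 0.05 0 95 [(np.float64(-26.0), np.float64(-15.5))]
top 0.054 1 101 [(np.float64(-30.2), np.float64(-14.0)), (np.float64(-0.5), np.float64(0.5))]
top 0.058 2 99 [(np.float64(-28.2), np.float64(-12.5))]
top 0.062 3 98 [(np.float64(-28.8), np.float64(-11.8))]
top 0.066 0 98 [(np.float64(-30.2), np.float64(-10.0))]
top 0.07 0 97 [(np.float64(-31.3), np.float64(-9.2))]
top 0.074 19 70 [(np.float64(-31.5), np.float64(-8.8))]
scene 0.046 0 126 [(np.float64(-21.0), np.float64(-13.2))]
scene 0.05 1 142 [(np.float64(-23.2), np.float64(-12.8))]
scene 0.054 3 150 [(np.float64(-24.2), np.float64(-11.2))]
scene 0.058 -2 150 [(np.float64(-26.3), np.float64(-9.8)), (np.float64(-3.5), np.float64(-0.5))]
scene 0.062 -5 141 [(np.float64(-45.5), np.float64(-44.8)), (np.float64(-29.8), np.float64(-8.2))]
scene 0.066 -5 142 [(np.float64(-29.2), np.float64(-8.0))]
scene 0.07 1 140 [(np.float64(-28.8), np.float64(-7.3))]
scene 0.074 0 133 [(np.float64(-29.8), np.float64(-7.3))]
```

{"api": "step_arm", "payload": {
  "commands": [
    {"xyz":[0,0,0],"turn":[0.157,0,0],"grip":12},
    {"xyz":[0,0,0],"turn":[0.314,0,0],"grip":12},
    {"xyz":[0,0,0],"turn":[0.471,0,0],"grip":12},
    {"xyz":[0,0,0],"turn":[0.628,0,0],"grip":12},
    {"xyz":[0,0,0],"turn":[0.785,0,0],"grip":12},
    {"xyz":[0,0,0],"turn":[0.942,0,0],"grip":12},
    {"xyz":[0,0,0],"turn":[1.1,0,0],"grip":12},
    {"xyz":[0,0,0],"turn":[1.22,0,0],"grip":12},
    {"xyz":[0,0,0],"turn":[1.22,0,0],"grip":12},
    {"xyz":[0,0,0],"turn":[1.22,0,0],"grip":12}
  ]
}}

```text
t: 21.3
tool_pos: [0.6371, 0.0785, 0.1798]
orientation: [-2.543, 0.091, 1.479]
force: [-5.6, 0.6, 4.3]
opening: 0.0157
```

```bash
python3 - <<'E'
from dial import *
jawaz(); to()
E
```

```text
jaw az -106.15601301952513 normal err 0.01983533190410264 grasp panel [0.0006 0.0808 0.036 ] F panel [-2.63629456  1.11330228  6.47464559] wt [ 0.23040985  0.82102001 -0.0325547 ] open 0.01567793646958513
grasp [0.6694 0.0815 0.1235] q [ 0.03 -0.01  1.94  0.05  0.69  1.76] t 21.3 F [-5.6  0.6  4.3] open 0.0157
```

Top view puts the tab at about −20.2° (its 0° tick reads 0.0), the scene view at about −18.3° (its ticks read about 2° off at 0). Target −20; the pointer is at −16.2, so about 3.8° more.

{"api": "step_arm", "payload": {
  "commands": [
    {"xyz":[0,0,0],"turn":[0.03,0,0],"grip":12},
    {"xyz":[0,0,0],"turn":[0.065,0,0],"grip":12},
    {"xyz":[0,0,0],"turn":[0.065,0,0],"grip":12},
    {"xyz":[0,0,0],"turn":[0.065,0,0],"grip":12}
  ]
}}

```text
t: 21.8
tool_pos: [0.6371, 0.0785, 0.1798]
orientation: [-2.492, 0.137, 1.452]
force: [-5.0, 0.1, 3.6]
opening: 0.016
```

```bash
python3 - <<'E'
from dial import *
jawaz()
E
```

```text
jaw az -109.88208262989976 normal err 0.018067079039049465 grasp panel [0.0006 0.0808 0.036 ] F panel [-2.45906154  0.58033209  5.62916028] wt [ 0.21949197  0.89155651 -0.05934786] open 0.016002330024548404
```

{"api": "step_arm", "payload": {
  "commands": [
    {"xyz":[0,0,0],"turn":[0,0,0],"grip":50},
    {"xyz":[0,0,0],"turn":[0,0,0],"grip":50},
    {"xyz":[0,0,0],"turn":[0,0,0],"grip":50},
    {"xyz":[0,0,0],"turn":[0,0,0],"grip":50},
    {"xyz":[-40,0,0],"turn":[0,0,0],"grip":50},
    {"xyz":[-90,0,0],"turn":[0,0,0],"grip":50},
    {"xyz":[-130,0,0],"turn":[0,0,0],"grip":50},
    {"xyz":[-130,0,0],"turn":[0,0,0],"grip":0},
    {"xyz":[-130,0,0],"turn":[0,0,0],"grip":0}
  ]
}}

```text
t: 22.92
tool_pos: [0.5725, 0.0723, 0.2917]
orientation: [-2.492, 0.138, 1.451]
force: [-0.4, -0.2, -0.9]
opening: 0.0348
```

Released cleanly. Moving to a standoff in front of the lever, then checking the dial before switching on.

```bash
python3 - <<'E'
from dial import *
to((pt(-.04,0,.19),ori(-90)),(pt(-.085,-.079,.18),ori(-90)))
E
```

```text
xyz [-24.7, 89.5, 10.5] turn [-0.347, -0.001, -0.0]
xyz [-14.7, 179.1, 26.0] turn [-0.347, -0.001, -0.0]
grasp [0.6049 0.0753 0.2354] q [ 0.02 -0.32  2.    0.05  0.94  1.83] t 22.93 F [-0.4 -0.2 -0.9] open 0.0348
```

{"api": "step_arm", "payload": {
  "commands": [
    {"xyz":[-20,40,5],"turn":[-0.1,0,0],"grip":0},
    {"xyz":[-25,85,10],"turn":[-0.2,0,0],"grip":0},
    {"xyz":[-20,130,18],"turn":[-0.3,0,0],"grip":0},
    {"xyz":[-15,170,24],"turn":[-0.347,0,0],"grip":0},
    {"xyz":[-15,179,26],"turn":[-0.347,0,0],"grip":0},
    {"xyz":[-15,179,26],"turn":[-0.347,0,0],"grip":0},
    {"xyz":[-15,179,26],"turn":[-0.347,0,0],"grip":0}
  ]
}}

```text
t: 23.8
tool_pos: [0.5065, -0.0931, 0.2627]
orientation: [2.68, 0.124, -1.545]
force: [0.8, 0.0, 1.0]
opening: 0.0005
```

```bash
python3 - <<'E'
from dial import *
to((pt(-.085,-.079,.18),ori(-90)),(pt(-.085,-.079,.087),ori(-90)),(pt(.014,-.079,.087),ori(-90)))
im={n:np.mean([read_camera(n)[:,:,::-1].astype(float) for _ in range(4)],0).astype(np.uint8) for n in('top','scene')}
for n in im: cv2.imwrite(f'pics/{n}8_raw.png',im[n])
crops(im['top'],[(252,138,60),(275,206,60)],'a8');crops(im['scene'],[(340,245,80),(278,240,60)],'b8')
cv2.imwrite('pics/m8.png',np.vstack([cv2.imread('pics/a8.png'),cv2.imread('pics/b8.png')]))
E
```

```text
xyz [0.6, 0.9, 0.9] turn [0.0, -0.001, 0.001]
xyz [93.6, 0.9, 1.0] turn [0.0, -0.001, 0.001]
xyz [93.7, 0.9, -98.0] turn [0.0, -0.001, 0.001]
grasp [ 0.539  -0.0901  0.2064] q [-0.42 -0.48  2.17  0.3   1.    0.95] t 23.8 F [0.8 0.  1. ] open 0.0005
```

View pics/m8.png

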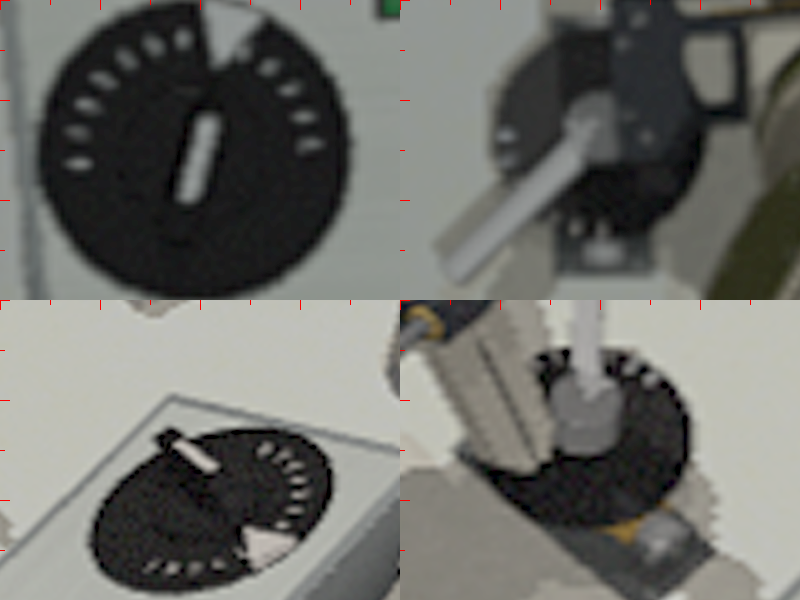

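The dial's line in the top crop runs from (187,200) to (207,117), towards the tab tip at (218,70). The valve handle lies over its broad mark. Measuring both angles numerically.

```bash
python3 - <<'E'
from dial import *
K=.0002
def rect(n,f,h,x0,x1,y0,y1):
    im=cv2.imread(f'pics/{f}.png').astype(np.float32).min(2)
    xs=np.arange(x0,x1,K);ys=np.arange(y0,y1,K); X,Y=np.meshgrid(xs,ys,indexing='ij')
    P=np.stack([X,Y,np.full_like(X,h)],-1).reshape(-1,3)@A.T+O; uv=proj(n,P).astype(np.float32)
    return X,Y,cv2.remap(im,uv[:,0].reshape(X.shape),uv[:,1].reshape(X.shape),cv2.INTER_CUBIC)
def line(n,f,h=.046,box=(-.02,.035,.05,.115)):
    X,Y,I=rect(n,f,h,*box); m=(I>.55*I.max()).astype(np.uint8)
    k,L,st,ce=cv2.connectedComponentsWithStats(m)
    # component nearest to the axis
    b=[i for i in range(1,k) if st[i,4]>200]
    for i in b:
        w=L==i; P=np.c_[X[w],Y[w]]; c=P.mean(0); u,s,v=np.linalg.svd(P-c,full_matrices=False); d=v[0]*np.sign(v[0,0] or 1)
        print(f,'comp n',w.sum(),'c',np.round(c,4),'az',round(np.degrees(np.arctan2(d[1],d[0])),1),'len',round(np.ptp((P-c)@d),4),'wid',round(np.ptp((P-c)@v[1]),4),'azc',round(np.degrees(np.arctan2(c[1]-.0808,c[0]-.0005)),1))
line('top','t1_raw');line('top','top8_raw');line('scene','scene8_raw')
print('tab'); 
for f,n in(('top8_raw','top'),('scene8_raw','scene')): line(n,f,.007,(.035,.078,.025,.09))
# valve handle
im=cv2.imread('pics/top8_raw.png')
E=(245,183.5,20/3)
f=lambda u,v,z:onz('top',(E[0]+(u-400)/E[2],E[1]+v/E[2]),z)[:2]
a=(f(440,243,.083)+f(462,283,.083))/2; b=(f(570,130,.083)+f(593,158,.083))/2; print('handle az',np.degrees(np.arctan2(*(a-b)[::-1])), 'end-hub',np.degrees(np.arctan2(*(a-[.4842,.0042])[::-1])))
E
```

```text
t1_raw comp n 6686 c [0.0046 0.0882] az 54.0 len 0.0399 wid 0.0076 azc 61.1
top8_raw comp n 7228 c [0.0078 0.0768] az -19.8 len 0.0401 wid 0.0085 azc -28.7
scene8_raw comp n 16410 c [-0.0026  0.1064] az 15.5 len 0.0551 wid 0.0257 azc 96.9
scene8_raw comp n 6113 c [0.0088 0.0786] az -18.9 len 0.0412 wid 0.007 azc -15.1
tab
top8_raw comp n 27002 c [0.0657 0.0508] az -85.2 len 0.0648 wid 0.0368 azc -24.7
scene8_raw comp n 20233 c [0.0643 0.0541] az -63.6 len 0.0566 wid 0.0325 azc -22.7
scene8_raw comp n 219 c [0.0589 0.0787] az -8.0 len 0.0038 wid 0.0028 azc -2.1
handle az 133.4394075501863 end-hub 133.86255527468856
```

```bash
python3 - <<'E'
from h import *
o=(248,191.5,800/44)
f=lambda u,v:onz('top',(o[0]+u/o[2],o[1]+v/o[2]),.057)[:2]
P=np.array([f(*t) for t in((495,482),(424,472),(362,447),(262,347))]); k=np.array([0,15,30,60])
g=lambda p:(np.array(p[:2])+p[3]*np.c_[np.cos(np.radians(p[2]-k)),np.sin(np.radians(p[2]-k))]-P).ravel()*1e3
r=least_squares(g,[.485,.004,180,.045],x_scale=[.001,.001,1,.001]); print('tick fit',r.x,np.round(r.fun,1),'mark az',r.x[2]-45)
d=f(293,418)-f(385,325); print('broad tick line az',np.degrees(np.arctan2(d[1],d[0])))
def prof(fn,h,lo,hi):
    im=cv2.imread(f'pics/{fn}.png').astype(np.float32).mean(2)
    for r0 in(.06,.067,.074,.081,.088,.094):
        aa=np.radians(np.arange(lo,hi,.5)); uv=proj('top',np.c_[h[0]+r0*np.cos(aa),h[1]+r0*np.sin(aa),np.full(len(aa),.083)]).astype(np.float32)
        row=cv2.remap(im,uv[:,:1],uv[:,1:],cv2.INTER_CUBIC).ravel(); gr=np.gradient(cv2.GaussianBlur(row[None],(5,1),1).ravel())
        print(fn,r0,'grad+ at',round(np.degrees(aa[gr.argmax()]),1),'grad- at',round(np.degrees(aa[gr.argmin()]),1),row[::4].astype(int).tolist())
prof('top8_raw',(.4843,.0037),118,152); prof('t1_raw',(.4843,.0037),82,114)
E
```

```text
tick fit [4.84555226e-01 3.00781206e-03 1.80737101e+02 4.68639416e-02] [ 0.   0.  -0.1 -0.2  0.2  0.3 -0.1 -0.1] mark az 135.73710136144032
broad tick line az 136.38787310602333
top8_raw 0.06 grad+ at 131.0 grad- at 141.5 [98, 82, 67, 63, 61, 61, 71, 86, 95, 100, 102, 90, 67, 52, 53, 56, 57]
top8_raw 0.067 grad+ at 131.0 grad- at 140.5 [103, 97, 80, 69, 66, 63, 67, 83, 95, 101, 100, 86, 64, 58, 59, 64, 68]
top8_raw 0.074 grad+ at 143.0 grad- at 139.5 [102, 102, 92, 72, 66, 66, 68, 82, 94, 100, 101, 78, 69, 88, 87, 74, 70]
top8_raw 0.081 grad+ at 142.5 grad- at 139.5 [101, 102, 103, 85, 71, 67, 66, 80, 94, 101, 96, 71, 69, 89, 80, 68, 67]
top8_raw 0.088 grad+ at 142.0 grad- at 139.0 [102, 102, 103, 96, 76, 68, 68, 76, 93, 100, 96, 66, 76, 95, 90, 70, 67]
top8_raw 0.094 grad+ at 142.0 grad- at 138.5 [103, 103, 104, 102, 82, 71, 69, 75, 91, 100, 91, 62, 83, 99, 89, 73, 70]
t1_raw 0.06 grad+ at 109.5 grad- at 105.5 [99, 91, 75, 63, 61, 61, 71, 84, 90, 95, 93, 85, 69, 61, 79, 93]
t1_raw 0.067 grad+ at 108.0 grad- at 104.5 [99, 100, 98, 84, 65, 64, 69, 80, 89, 95, 95, 80, 56, 72, 89, 92]
t1_raw 0.074 grad+ at 96.0 grad- at 103.5 [99, 100, 98, 87, 66, 62, 61, 76, 93, 94, 92, 72, 62, 77, 92, 91]
t1_raw 0.081 grad+ at 107.0 grad- at 104.0 [98, 99, 98, 91, 74, 63, 60, 75, 89, 94, 89, 70, 60, 89, 92, 90]
t1_raw 0.088 grad+ at 106.0 grad- at 103.0 [98, 98, 99, 99, 93, 70, 67, 73, 87, 94, 89, 59, 74, 92, 91, 91]
t1_raw 0.094 grad+ at 97.0 grad- at 102.5 [98, 98, 100, 100, 94, 68, 62, 68, 90, 94, 87, 61, 72, 92, 91, 94]
```

Handle about 135.4° against a mark of 135.7–136.4°; dial pointer and tab agree to within 0.6° in each view. Now pushing the lever: descend in front of the ball, then sweep up the slope.

{"api": "step_arm", "payload": {
  "commands": [
    {"xyz":[40,1,1],"turn":[0,0,0],"grip":0},
    {"xyz":[80,1,1],"turn":[0,0,0],"grip":0},
    {"xyz":[94,1,1],"turn":[0,0,0],"grip":0},
    {"xyz":[94,1,-15],"turn":[0,0,0],"grip":0},
    {"xyz":[94,1,-30],"turn":[0,0,0],"grip":0},
    {"xyz":[94,1,-42],"turn":[0,0,0],"grip":0},
    {"xyz":[93,1,-54],"turn":[0,0,0],"grip":0},
    {"xyz":[92,1,-66],"turn":[0,0,0],"grip":0},
    {"xyz":[92,1,-78],"turn":[0,0,0],"grip":0},
    {"xyz":[93,1,-88],"turn":[0,0,0],"grip":0},
    {"xyz":[94,1,-94],"turn":[0,0,0],"grip":0},
    {"xyz":[94,1,-94],"turn":[0,0,0],"grip":0}
  ]
}}

```text
t: 25.7
tool_pos: [0.6344, -0.0832, 0.2281]
orientation: [2.68, 0.123, -1.545]
force: [0.9, -0.4, -0.4]
opening: 0.0007
```

```bash
python3 - <<'E'
from dial import *
jawaz()
E
```

```text
jaw az -89.99790644691014 normal err 0.0533433322523345 grasp panel [ 0.0097 -0.08    0.0866] F panel [ 0.53999009 -0.52331332 -0.83136644] wt [ 0.0470543   0.3911022  -0.00618439] open 0.0006992688546813558
```

{"api": "step_arm", "payload": {
  "commands": [
    {"xyz":[0,0,-2],"turn":[0,0,0],"grip":0},
    {"xyz":[0,0,-4],"turn":[0,0,0],"grip":0},
    {"xyz":[0,0,-4],"turn":[0,0,0],"grip":0}
  ]
}}

```text
t: 26.08
tool_pos: [0.6357, -0.0829, 0.2283]
orientation: [2.676, 0.123, -1.552]
force: [-11.8, -1.3, 1.1]
opening: 0.0004
```

```bash
python3 - <<'E'
from dial import *
jawaz()
im={n:np.mean([read_camera(n)[:,:,::-1].astype(float) for _ in range(3)],0).astype(np.uint8) for n in('top','scene')}
for n in im: cv2.imwrite(f'pics/{n}9_raw.png',im[n])
b=pt(.0015+.0312,-.079,.08); print('ball on at',[proj(n,b) for n in im])
# dark ball search in scene
g=im['scene'].max(2); u=proj('scene',b)[0]; x,y=np.round(u).astype(int); print(g[y-9:y+10:2,x-12:x+13:2])
E
```

```text
jaw az -90.01596540744632 normal err 0.23611737721046078 grasp panel [ 0.0107 -0.0798  0.0861] F panel [-9.70171797 -0.20009577  6.89481307] wt [-0.00839789  1.95470931  0.03004005] open 0.00044979174421077623
ball on at [array([[303.11561981, 130.40368441]]), array([[305.87291249, 273.64544591]])]
[[ 90  92  70  78  92  93  71  68  68  69  69  90  43]
 [ 85  93  93  68 105  97  76  69  85  88  86  86  70]
 [ 65  95  93  63  90  38  14  74  85 117  87  83  90]
 [ 67  84  91  98   2  16  22  11 120 144 145 147  82]
 [ 71  67  97  95   4  19  21  11  57 144 110  82 126]
 [ 59  67  89  96   6  11  13   4  52  86  84 127  79]
 [ 71  72  66  86  74   5  10  22  90  83 126 107  85]
 [ 70  69  71  30   4  49  57  77  89 126  80 124 141]
 [ 69  71  33   3   4  51  57  25  10  55  74 143 143]
 [ 71  33   5   4  17  53  52  28  32   9  16   5  87]]
```

The lever met a hard stop at the predicted end, and the ball is seen at (305,273) against (306,274) predicted. One slightly firmer press, then retreat.

{"api": "step_arm", "payload": {
  "commands": [
    {"xyz":[0,0,-2],"turn":[0,0,0],"grip":0},
    {"xyz":[0,0,-3],"turn":[0,0,0],"grip":0},
    {"xyz":[0,0,-3],"turn":[0,0,0],"grip":0}
  ]
}}

```text
t: 26.75
tool_pos: [0.6366, -0.0826, 0.2279]
orientation: [2.673, 0.125, -1.559]
force: [-21.1, -1.7, 2.9]
opening: 0.0009
```

{"api": "step_arm", "payload": {
  "commands": [
    {"xyz":[0,0,10],"turn":[0,0,0],"grip":0},
    {"xyz":[0,0,30],"turn":[0,0,0],"grip":0},
    {"xyz":[-50,0,50],"turn":[0,0,0],"grip":0},
    {"xyz":[-100,0,60],"turn":[0,0,0],"grip":0},
    {"xyz":[-110,50,90],"turn":[0,0,0],"grip":0},
    {"xyz":[-110,110,120],"turn":[0,0,0],"grip":0},
    {"xyz":[-110,170,130],"turn":[0,0,0],"grip":0},
    {"xyz":[-110,170,130],"turn":[0,0,0],"grip":0}
  ]
}}

```text
t: 27.75
tool_pos: [0.4876, -0.2713, 0.2614]
orientation: [2.682, 0.114, -1.547]
force: [-0.1, 0.3, 0.6]
opening: 0.0005
```

```bash
python3 - <<'E'
from dial import *
to()
im={n:np.mean([read_camera(n)[:,:,::-1].astype(float) for _ in range(3)],0).astype(np.uint8) for n in('top','scene')}
for n in im: cv2.imwrite(f'pics/{n}10_raw.png',im[n])
crops(im['top'],[(280,180,240),(300,138,70)],'a10');crops(im['scene'],[(305,265,120),(340,184,110)],'b10')
cv2.imwrite('pics/m10.png',np.vstack([cv2.imread('pics/a10.png'),cv2.imread('pics/b10.png')]))
E
```

```text
grasp [ 0.52   -0.2685  0.2052] q [-0.81 -0.25  2.01  0.46  1.09  0.52] t 27.75 F [-0.1  0.3  0.6] open 0.0005
```

View pics/m10.png

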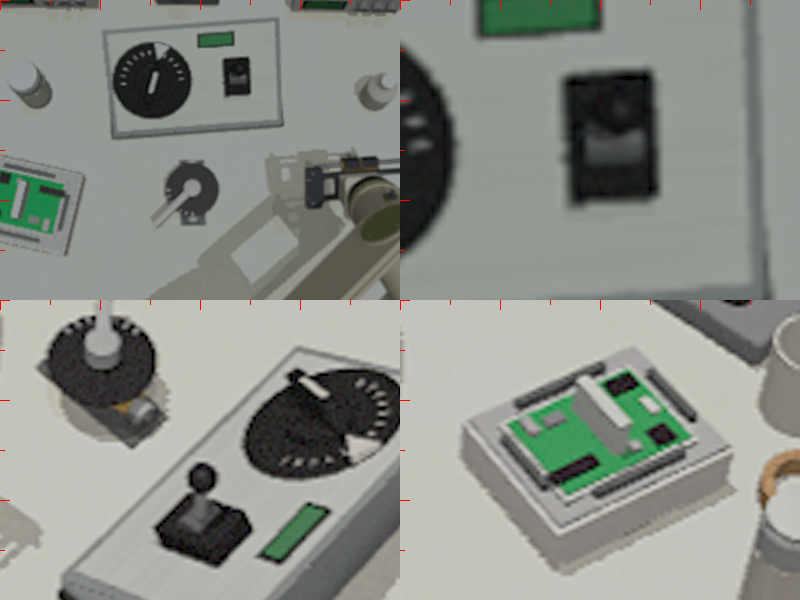

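```bash
python3 - <<'E'
from plant import robot
print(robot.close_job())
E
```

```text
the job is handed in; nothing more can be done
None
```

The preheater job is done in the order asked and handed in at about 28 s of the 72 s allowed; no check failed outright. The job report gives no verdict, so the figures below are my own last checks.

- **Carrier:** I took the aluminium carrier with the green board; the orange one stayed where it was. I eased it down until it touched at 60 mm, the height of the hot plate, and then released it. The last picture shows it flat inside all four stops.
- **Valve:** I turned the handle about 37.6° anticlockwise. It reads about 135.1–135.4°, and the broad mark measures 135.1–136.4°. One rougher reading of the handle from hand-picked pixels gave 133.4–133.9°.
- **Dial:** I turned it about 74° clockwise. The pointer reads −19.8° in the top view and −18.9° in the scene view. The tab reads −20.2° and −18.3° in the same views, so they agree to about 0.6°. My first estimate of the tab was −22°; I dropped it after a finer measurement.
- **Power lever:** I pushed it last, until it met its end stop at about 21 N. The ball is within 1 px of where it should be when fully on.

The arm is clear of everything and showed no contact force at the end. The bystanders in the last pictures look undisturbed; I did not check the rest. Heights from the cameras came out 3–6 mm low where I checked them, so I went by contact and the gripper's own readings for the final heights.

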